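# Test a fresh coil: off the winder, into the tester, core held in its bore

## Task

Slide the freshly wound coil straight up off the winder's spindle and set it down, not dropped, fully home in the round nest of the coil tester. Then draw the long core from the rack, lower it upright through the coil's bore without touching the coil or the tester, until as much steel shows above the coil as below it, and finish while still holding it there, centred, upright and still, so that the meter can take its reading. Leave the short core, the screwdriver, the tape measure and the wooden box where they are.

Things in the scene. Friction and masses are not known exactly. Their poses are not given: they have to be found in the camera images.
- winder: Fixed hand-cranked coil winder: grey gear housing (105 x 80 mm, 56 mm high, on a 140 x 94 mm foot), crank and knob low on its +x side reaching 104 mm from the axis and no higher than 47 mm. On top a round drive flange 60 mm across whose upper face is 70 mm up, and from its centre the upright steel winding spindle, 20 mm in diameter, up to 135 mm, its last 9 mm tapered. Origin: on the spindle's axis at table height; z up. It may stand on either side of the tester.
- coil: The wound coil, loose: bobbin with two black flanges 52 mm in diameter and 5 mm thick, full of copper wire, 50 mm high in all, straight bore 24 mm in diameter right through; about 250 g. It starts standing on the winder's drive flange with the spindle through its bore (2 mm play all round, nothing fastens it; the spindle stands 15 mm above it). Can be gripped across its diameter near its upper end from any side. Origin: centre of its underside; z along the bore, up.
- coil_mid (a point): The middle of the coil, on the bore's axis, 25 mm above its underside; z along the bore.
- tester: Fixed coil tester: black base plate 110 mm (x) x 200 mm (y), 10 mm thick; on its +y half a grey meter box with a display on top, 60 mm high; on its -y half a bridge plate 90 x 90 mm on four pillars, open below, which carries the nest. Origin: centre of the base plate at table height.
- nest (a point): Centre of the nest's floor on the tester, 60 mm above the table, 46 mm from the tester's origin towards its -y. The nest is a white ring that stands 10 mm over the floor: 56 mm inside diameter for the lower 3 mm, flaring to 61 mm at its top, 67 mm outside. A hole 28 mm in diameter in the floor's centre leads through the 6 mm bridge plate into the open gap, 44 mm high, above the base plate. Axes as the tester's, z up.
- rack: Fixed hardwood block 60 mm (x) x 120 mm (y), 45 mm high, with two upright holes 14 mm in diameter and 35 mm deep, 35 mm either side of its centre along its y. Each hole holds one core, standing upright on the hole's bottom (10 mm above the table). Origin: centre of its underside. It may stand on either side of the tester.
- core: The long core, loose, in one of the two holes of the rack (either one): a plain round steel rod 12 mm in diameter, 90 mm long below its handle, with a black square plastic handle 20 x 20 mm and 45 mm long on top (sides along the body's x and y); about 114 g. The taller of the two. In the rack its handle spans 100 to 145 mm above the table. Origin: centre of the rod's lower end; z along the rod, up to the handle.
- core_mid (a point): The middle of the long core's steel, on its axis, 45 mm above its lower end. When this point lies at the coil's middle, 20 mm of steel stands out of the coil at each end.
- core_grip (a point): The middle of the long core's handle, on its axis, 112.5 mm above its lower end.
- short_core: Bystander: the short core, loose, in the rack's other hole. Like the long core, but with only 55 mm of steel; its handle spans 65 to 110 mm above the table. Origin: centre of the rod's lower end. To be left in the rack.
- screwdriver: Bystander: black-handled screwdriver, 160 mm long, 26 mm thick, lying on the bench beyond the tester. Origin: under its middle; it lies along its x.
- tape_measure: Bystander: black and yellow tape measure, 68 x 62 x 34 mm, on the bench beyond the work. Origin: centre of its underside.
- wood_box: Bystander: closed wooden box with brass hinges, 110 x 150 x 76 mm, on the bench beyond the work. Origin: centre of its underside.
There are look-alikes about, which are no part of the job. What is shaped like the winder but blue is not meant.

How it is judged:
By the outcome, as a careful person would: the job done as asked, in the order asked, and still so for the second after the job is handed in, while the arm keeps its last pose, push and grip.
It also fails if it takes over 58 s, if anything falls off the work surface, if the arm or the gripper's body presses on something with over 40 N, if the wrist force passes 120 N, or if a joint passes its speed limit or range.

## Robot

A 6-joint arm with a two-finger parallel gripper is mounted at the origin on the work surface. World frame = base frame: x ahead of the robot, y to its left, z up, the work surface at z = 0. Lengths are in m, angles in rad, forces in N, time in s.
With the tool pointing down it reaches from about 0.225 to 0.725 m from the base axis. Payload 3.1 kg.
Tool frame: the origin (TCP) lies at the very end of the fingers, on their centre line; the grasp point (between the pads) lies 19 mm behind it; y points along the fingers, x is the direction in which the jaws open and shut, and the axes are right-handed (so a half turn about y gives the same grasp; the last joint's range is limited). The gripper opens to 85 mm and grips with 20 to 120 N. Pads are 22 mm wide; open, the fingers measure 114 mm over their backs; the gripper's body (76 mm by 85 mm) begins 54 mm behind the grasp point. The pads swing forward as they close: fully open they stand 13 mm farther back than shut.
Start: joints at [-1.444, 0.048, 0.099, 1.622, 0, 1.443], TCP at [0.132, -0.508, 0.231] pointing down, gripper open.
Joint ranges: [-2.91, 2.91], [-0.99, 1.94], [-1.21, 1.42], [-2.12, 2.29], [-1.49, 1.47], [-3.14, 3.14]. Speed limits (rad/s): [2.79, 2.79, 3.14, 3.14, 3.14, 3.14].

## Interface

Orientations are given as [roll, pitch, yaw] about the fixed x, y, z axes, in that order (R = Rz(yaw) Ry(pitch) Rx(roll)).
In Python, from bench import r gives the robot as it stands.
- The arm moves only by the tool step_arm, never from a script. Its argument "series" is a list of rows, each a list of 3 entries, a list of its own where there are three numbers: the turn, a rotation vector about the tool's x, y, z in units of 5 degrees (1.0 is 5 degrees), then the shift along the tool's x, y, z in units of 4 cm (1.0 is 4 cm), then the opening, from -1 (shut) to 1 (fully open). In form: [[[rx, ry, rz], [dx, dy, dz], grip], ...]. A call has 1 to 8 rows; each row shifts and turns the pose as measured when the row begins, along the tool's axes as they then stand; what a row does not reach is not made up. A row lasts 1/12 s, in which the tool goes at most 41.7 mm and 7.16 degrees, less where a joint would pass 70% of its speed; a pose out of reach is approached as far as the arm can. A call with a number of a shift or a turn outside -1 to 1 is refused whole. A call with a gripper value outside its range is refused whole. The fingers move at their own pace and stop on an object; "squeeze" is the grip in N (left out, the last holds). Time passes only in rows, so rows that do not move let the fingers close. It gives the time, the measured TCP pose, the force and the opening at its end, in the units of the state.
- r.read_state(): the state, without advancing time (a new reading comes with each control period).
- r.grab_frame(name): name is "side" or "top"; returns a dict with "img" (384x512x3 uint8, red, green, blue), "camera_matrix" (3x3 intrinsics, pixels), "D" ([k1, k2, p1, p2, k3] as OpenCV has them; the pictures are not rectified), "cam_to_world" (4x4, takes a point from camera to world coordinates). Camera axes: x right, y down, z forward; pixel columns grow to the right and rows downward; lengths in m; the calibration is good to about 2 mm. A picture is of the moment at which its call begins. There is no depth.
- r.finish_job(): hands the job in, once; it reports no verdict.
The state is a dict: "clock": time; "joint_pos": joint angles; "joint_vel": joint speeds; "tau": joint torques, N m; "tool_pos": TCP position; "tool_rot": TCP orientation; "contact_force": force on the tool from outside, world axes, zero at the start; "moment": the same for the moment, N m; "gripper_width": opening from 0.0 (shut) to 1.0 (fully open).
Only numpy, scipy, OpenCV 4.12 (cv2) and the standard library are available. Lean on these libraries where they do the work, as an engineer would, in place of code of your own. Each camera call takes 0.05 s, during which the arm holds its last target.

## Working session

There is one attempt and no reset: what is moved stays moved. The work goes in short steps, Python scripts to look and compute and a tool call to move; the robot and the scene stay as the last step left them, time stands still between calls to the robot, and variables do not carry over. Pictures are saved under pics/ and viewed, and the job is handed in when it is done.

Besides the shell and the picture viewer there is one more tool, called after "Emit:" by a JSON object that holds its "op" and its "data", one argument or row to a line. step_arm: Moves the arm, as the interface text tells. Its arguments: {"type":"object","properties":{"series":{"type":"array"},"squeeze":{"type":"number"}},"required":["series"]}

```bash
mkdir -p pics; python3 - <<'E'
from bench import r
import cv2,numpy as np,pickle
print(r.read_state())
for n in("side","top"):
    f=r.grab_frame(n); cv2.imwrite(f"pics/{n}0.png",f["img"][:,:,::-1]); pickle.dump(f,open(f"{n}0.pkl","wb"))
    print(n,f["camera_matrix"],f["D"],np.round(f["cam_to_world"],4))
E
```

```text
{'clock': 0.0, 'joint_pos': array([-1.44378770e+00,  4.87498389e-02,  9.75446781e-02,  1.62201545e+00,
        2.23295650e-05,  1.44300511e+00]), 'joint_vel': array([ 0.00096698, -0.00093131,  0.00023086, -0.00076313,  0.0008642 ,
       -0.00045877]), 'tau': array([-4.30296977e-04, -3.38779020e+01,  3.20016038e+01,  2.01462657e-02,
       -1.42048825e-04, -3.89509758e-08]), 'tool_pos': array([ 0.13224513, -0.50741446,  0.23009101]), 'tool_rot': array([-1.57046522,  0.00240167, -1.31599612]), 'contact_force': array([-0.50115489,  0.23483635,  0.30062728]), 'moment': array([-0.02690972, -0.00808135,  0.01528208]), 'gripper_width': 1.0009894750201156}
side [[382.55527132   0.         257.92676148]
 [  0.         382.55527132 192.37531926]
 [  0.           0.           1.        ]] [0.03582159 0.         0.         0.         0.        ] [[-0.8957 -0.2957  0.3321  0.1013]
 [-0.4443  0.5657 -0.6946  0.8307]
 [ 0.0176 -0.7697 -0.6381  0.8919]
 [ 0.      0.      0.      1.    ]]
top [[472.95847031   0.         255.50521138]
 [  0.         472.95847031 189.30120707]
 [  0.           0.           1.        ]] [-0.18817427  0.          0.          0.          0.        ] [[-0.0214 -0.9945  0.1026  0.3947]
 [-0.9998  0.0219  0.0038 -0.0303]
 [-0.006  -0.1025 -0.9947  1.396 ]
 [ 0.      0.      0.      1.    ]]
```

View pics/side0.png

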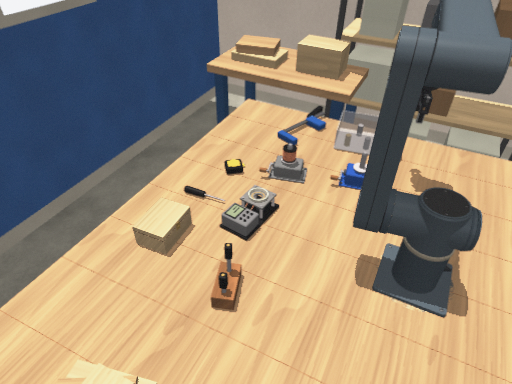

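View pics/top0.png

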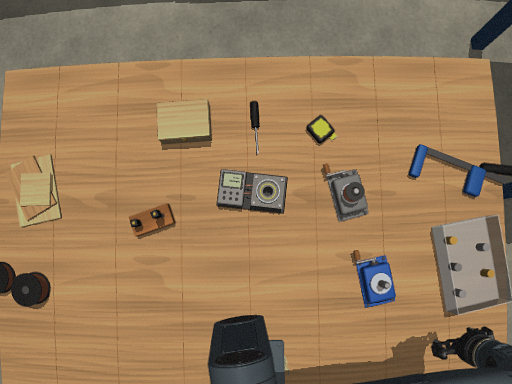

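Side view: winder ~(288,165), tester ~(250,210), rack ~(228,280). Top view: winder (350,192), nest ring (268,191), rack (152,220). I'll zoom in.

```bash
python3 - <<'E'
import cv2,numpy as np,pickle
t=pickle.load(open("top0.pkl","rb"))["img"][:,:,::-1]; s=pickle.load(open("side0.pkl","rb"))["img"][:,:,::-1]
def c(im,x0,y0,w,h,k):
    return cv2.resize(im[y0:y0+h,x0:x0+w],None,fx=k,fy=k,interpolation=cv2.INTER_NEAREST)
cv2.imwrite("pics/t_a.png",np.vstack([c(t,210,160,90,60,8),]))
cv2.imwrite("pics/t_b.png",np.hstack([c(t,315,155,60,70,6),c(t,120,195,70,70,6)]))
cv2.imwrite("pics/s_a.png",np.hstack([c(s,260,135,55,55,7),c(s,205,235,50,80,5)[:385]]))
E
```

```text
(no output)
```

View pics/t_a.png

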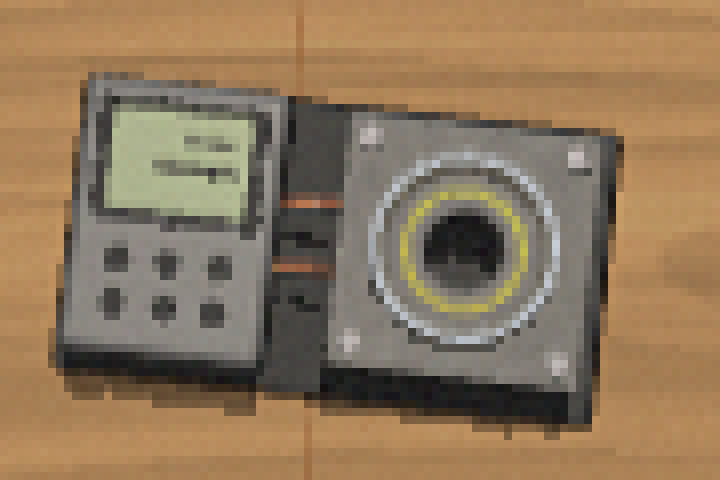

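View pics/t_b.png

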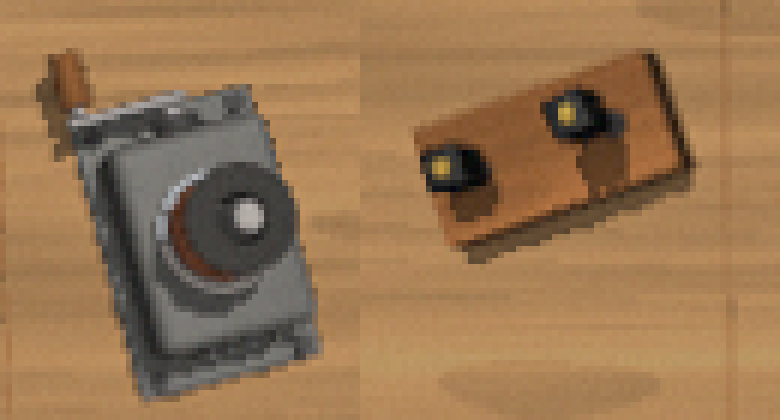

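View pics/s_a.png

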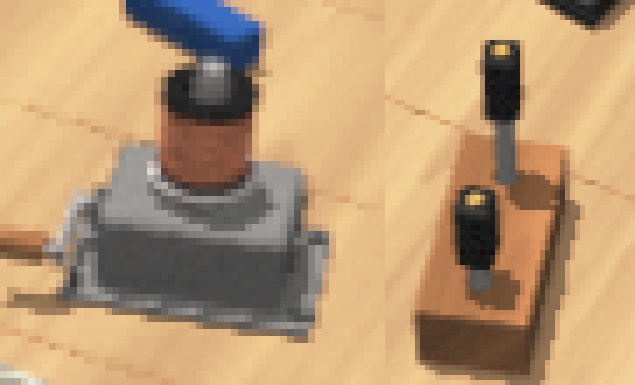

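```bash
cat > h.py <<'E'
import cv2,numpy as np,pickle
def load(n): return pickle.load(open(n+".pkl","rb"))
def ray(f,uv):
    uv=np.asarray(uv,float).reshape(-1,1,2)
    n=cv2.undistortPoints(uv,f["camera_matrix"],np.asarray(f["D"]))[:,0]
    T=f["cam_to_world"]; d=np.c_[n,np.ones(len(n))]@T[:3,:3].T
    return T[:3,3],d
def onz(f,uv,z):
    o,d=ray(f,uv); return (o+d*((z-o[2])/d[:,2])[:,None])[:,:2]
def tri(fs,uvs):
    A=np.zeros((3,3));b=np.zeros(3);L=[]
    for f,uv in zip(fs,uvs):
        o,d=ray(f,uv); d=d[0]/np.linalg.norm(d[0]); P=np.eye(3)-np.outer(d,d); A+=P;b+=P@o;L.append((o,P))
    x=np.linalg.solve(A,b); return x,[np.linalg.norm(P@(x-o)) for o,P in L]
def proj(f,X):
    T=np.linalg.inv(f["cam_to_world"]); rv,_=cv2.Rodrigues(T[:3,:3])
    return cv2.projectPoints(np.asarray(X,float).reshape(-1,1,3),rv,T[:3,3],f["camera_matrix"],np.asarray(f["D"]))[0][:,0]
def circ(p):
    A=np.c_[2*p,np.ones(len(p))]; s=np.linalg.lstsq(A,(p**2).sum(1),rcond=None)[0]
    return s[:2],np.sqrt(s[2]+s[:2]@s[:2])
def wcent(w,roi):
    x0,y0,x1,y1=roi; ww=w[y0:y1,x0:x1]; yy,xx=np.mgrid[y0:y1,x0:x1]
    return np.array([(ww*xx).sum(),(ww*yy).sum()])/ww.sum()
E
python3 - <<'E'
from h import *
t=load("top0");s=load("side0")
def yel(f,roi):
    im=f["img"].astype(float); w=np.clip(np.minimum(im[:,:,0],im[:,:,1])-im[:,:,2]-30,0,None)
    return wcent(w,roi)
for nm,rt,rs,z in [("long",(211,210,219,218),(225,242,233,247),.145),("short",(189,218,198,227),(219,270,228,278),.110)]:
    a=yel(t,rt);b=yel(s,rs); print(nm,a,b,onz(t,a,z),onz(s,b,z),tri([t,s],[a,b]))
# spindle tip
for f,roi,n in((t,(351,187,361,196),"t"),(s,(288,142,294,150),"s")):
    im=f["img"].astype(int); print(n); print(im[roi[1]:roi[3],roi[0]:roi[2]].sum(2)//3)
print(t["img"][175:205,340:366].sum(2)//3)
E
```

```text
long [214.51635992 213.83128834] [228.61654135 243.52819549] [[0.46083589 0.08451186]] [[0.46467188 0.24203801]] (array([ 5.01198106e-01,  1.14150361e-01, -1.13491125e-04]), [np.float64(0.03640189058947152), np.float64(0.036401890589471374)])
short [193.03950834 221.79806848] [222.57915058 272.83397683] [[0.44207961 0.14685621]] [[0.44535293 0.30877005]] (array([ 0.48159021,  0.18636867, -0.05183255]), [np.float64(0.03754483466877774), np.float64(0.03754483466877783)])
t
[[ 64  60  43  30  27  45  47  60  62  65]
 [ 55  29  34  73 103 119  90  43  58  64]
 [ 69  60  64 109 171 180 166  94  57  62]
 [ 56  57  67 146 170 174 174 145  53  62]
 [ 55  50  59 138 171 175 175 155  57  66]
 [ 55  51  56 103 161 163 168 115  46  60]
 [ 61  49  54  56  83 107 110  46  52  64]
 [ 63  60  52  48  48  46  31  40  61  65]
 [ 64  63  60  51  41  43  48  62  62  62]]
s
[[ 62  69  69  63  60  58]
 [ 88 119 128 101  71  55]
 [114 166 186 163 104  54]
 [ 88 127 146 128  78  44]
 [ 98 110 107 105  80  50]
 [ 88  98  98  97  76  50]
 [ 89  92  91  86  71  45]
 [ 67  75  78  69  52  41]]
[[ 50  52  59  64
[... 2553 characters left out ...]
62  64  65
   58  62  68  88 119 115 102  99]
 [ 91  66  63  89 109  77  55  57  57  54  49  54  63  62  63  65  60  57
   74  84  97 115 114 114 110  95]
 [ 88  64  65  63  93 109  95  64  58  53  46  42  57  54  53  59  67  77
   90 121 118 115 114 111 113  96]
 [ 90  67  63  63  61  97 118 105  85  72  69  67  58  71  70  95  94 113
  100 119 113 116 114 114 109  99]
 [101 100  75  64  65  65  78 106 118 104 105  94  95 103 120 115 113  82
  116 118 115 115 111 113 110 105]
 [ 95 118 107  72  68  63  63  61  73  95 109 115 118 111  94  81  63  80
  118 114 113 112 115 111 112 110]
 [ 85 109 121  92  65  67  65  68  69  66  66  58  59  62  67  61  83 116
  116 115 112 113 115 112 112 114]]
```

```bash
python3 - <<'E'
from h import *
t=load("top0");s=load("side0")
def yel(f,roi):
    im=f["img"].astype(float); w=np.clip(np.minimum(im[:,:,0],im[:,:,1])-im[:,:,2]-25,0,None)
    # reject wood: want saturated yellow vs red ratio
    w*= (im[:,:,1]>0.7*im[:,:,0])
    return wcent(w,roi)
for nm,rt,rs,z in [("long",(151,210,158,217),(225,242,233,247),.145),("short",(130,219,137,226),(219,271,228,278),.110)]:
    a=yel(t,rt);b=yel(s,rs); print(nm,a,b,onz(t,a,z),onz(s,b,z),tri([t,s],[a,b]))
    x0,y0,x1,y1=rt; print(t["img"][y0-2:y1+2,x0-2:x1+2].tolist()[4])
# spindle
g=t["img"].astype(float).mean(2); a=wcent(np.clip(g-65,0,120),(352,187,360,195))
gs=s["img"].astype(float).mean(2); b=wcent(np.clip(gs-110,0,None),(287,142,294,146))
print("spin",a,b,onz(t,a,.135),onz(s,b,.135),tri([t,s],[a,b]))
# coil flange edge: right side of the circle from subpixel crossing in top
c0=proj(t,np.r_[onz(t,a,.135)[0],.120])[0]
pts=[]
for th in np.deg2rad(np.arange(0,360,6)):
    d=np.array([np.cos(th),np.sin(th)])
    rr=np.arange(6,13,.1); P=(c0+rr[:,None]*d).astype(np.float32)
    v=cv2.remap(g.astype(np.float32),P[None,:,0],P[None,:,1],cv2.INTER_LINEAR)[0]
    k=np.argmax(v>85)
    if v[k]>85: pts.append((np.rad2deg(th),rr[k],*P[k]))
pts=np.array(pts); w=onz(t,pts[:,2:],.120); 
for sel,n in((np.ones(len(w),bool),"all"),((pts[:,0]>260)|(pts[:,0]<80),"far")):
    print(n,circ(w[sel])); 
print(np.round(pts[:,:2],1).tolist())
E
```

```text
long [153.87958115 213.43193717] [228.6310832  243.51962323] [[0.46495318 0.24748642]] [[0.46465306 0.24199417]] (array([0.46358929, 0.2459604 , 0.14960477]), [np.float64(0.001202863980271739), np.float64(0.0012028639802717258)])
[[144, 94, 57], [70, 47, 29], [36, 36, 40], [42, 45, 49], [109, 95, 56], [148, 127, 67], [91, 80, 58], [66, 64, 63], [26, 26, 27], [19, 18, 19], [31, 24, 20]]
short [132.77956989 222.63709677] [222.46902655 274.36578171] [[0.442519   0.31477248]] [[0.4431394  0.31307466]] (array([0.44240697, 0.31427192, 0.11178597]), [np.float64(4.9909022617464406e-05), np.float64(4.990902261756267e-05)])
[[177, 134, 90], [173, 131, 86], [27, 25, 25], [41, 42, 41], [89, 77, 50], [130, 108, 57], [114, 95, 60], [54, 54, 54], [48, 49, 47], [12, 9, 8], [6, 13, 9]]
spin [356.01169786 190.46941845] [289.67827004 144.05063291] [[ 0.51570392 -0.29671016]] [[ 0.51535474 -0.29569613]] (array([ 0.51578395, -0.2968761 ,  0.13420798]), [np.float64(4.286120981271461e-06), np.float64(4.286120981154648e-06)])
all (array([ 0.51392045, -0.2925838 ]), np.float64(0.028237246181299185))
far (arr
[... 189 characters left out ...]
], [60.0, 9.1], [66.0, 9.0], [72.0, 9.3], [78.0, 9.5], [84.0, 9.7], [90.0, 9.8], [96.0, 10.4], [102.0, 10.8], [108.0, 11.3], [114.0, 11.5], [120.0, 12.0], [126.0, 12.2], [132.0, 12.5], [138.0, 12.7], [144.0, 12.9], [150.0, 12.9], [156.0, 12.8], [168.0, 12.6], [174.0, 12.4], [180.0, 12.3], [186.0, 12.0], [192.0, 11.2], [198.0, 10.9], [204.0, 10.7], [210.0, 10.4], [216.0, 9.9], [222.0, 9.4], [228.0, 9.1], [234.0, 9.3], [240.0, 9.7], [246.0, 9.6], [252.0, 9.4], [258.0, 9.5], [264.0, 9.5], [270.0, 9.5], [276.0, 9.4], [282.0, 9.5], [288.0, 9.2], [294.0, 9.3], [300.0, 9.4], [306.0, 9.4], [312.0, 9.3], [318.0, 9.1], [324.0, 9.1], [330.0, 8.9], [336.0, 8.9], [342.0, 9.0], [348.0, 8.9], [354.0, 9.2]]
```

```bash
python3 - <<'E'
from h import *
t=load("top0");s=load("side0")
def c(im,x0,y0,w,h,k): return cv2.resize(im[y0:y0+h,x0:x0+w,::-1],None,fx=k,fy=k,interpolation=cv2.INTER_NEAREST)
cv2.imwrite("pics/n.png",np.hstack([c(s["img"],215,180,70,60,7),c(s["img"],212,235,30,60,7)]))
cv2.imwrite("pics/n2.png",c(t["img"],125,200,50,40,14))
im=t["img"].astype(float)
whi=im.mean(2).astype(np.float32)
yl=(im[:,:,:2].min(2)-im[:,:,2]).astype(np.float32)
c0=np.array([210+466/8-.5,160+248/8-.5])
for nm,ch,lo,hi,z in(("white",im[:,:,2].astype(np.float32),9,14,.070),("yellow",yl,5.5,10,.06)):
    P=[]
    for th in np.deg2rad(np.arange(0,360,5)):
        d=np.array([np.cos(th),np.sin(th)]);rr=np.arange(lo,hi,.1);Q=(c0+rr[:,None]*d).astype(np.float32)
        v=cv2.remap(ch,Q[None,:,0],Q[None,:,1],cv2.INTER_LINEAR)[0]; w=np.clip(v-np.median(v)-10,0,None)**2
        if w.sum()>0:P.append((w[:,None]*Q).sum(0)/w.sum())
    P=np.array(P)
    for zz in (z,): 
        W=onz(t,P,zz);cc,R=circ(W);res=np.linalg.norm(W-cc,axis=1)-R
        k=abs(res)<2*res.std(); print(nm,zz,circ(W[k]),res.std())
E
```

```text
white 0.07 (array([ 0.52783244, -0.05921292]), np.float64(0.03211465530896425)) 0.00035202625741614056
yellow 0.06 (array([ 0.52738487, -0.05918139]), np.float64(0.020864477027301792)) 0.0003227777011160406
```

View pics/n.png

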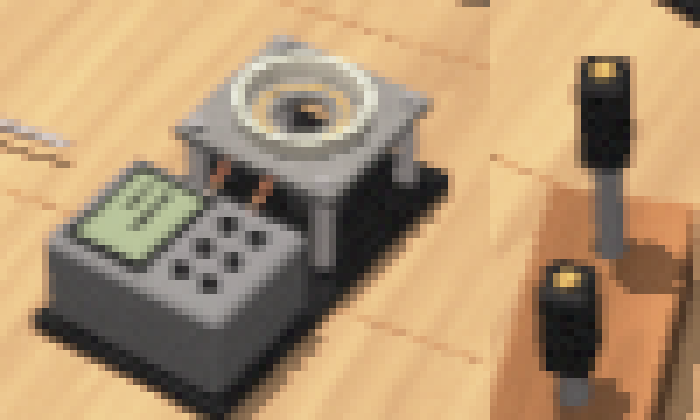

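View pics/n2.png

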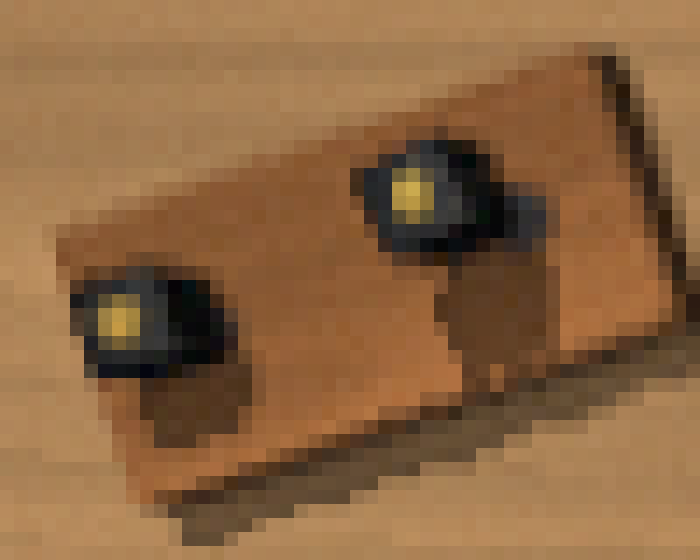

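```bash
cat >> h.py <<'E'
def plan(x,y,z,yaw=None,st=None):
    from bench import r
    s=r.read_state(); p=np.array(s["tool_pos"]); ro=s["tool_rot"]; yw=ro[2]
    d=np.array([x,y,z])-p; c,n=np.cos(yw),np.sin(yw)
    print("t",round(s["clock"],2),"pos",np.round(p,4),"rot",np.round(ro,4),"F",np.round(s["contact_force"],1),"w",round(s["gripper_width"],3))
    print("shift units x,y,z:",np.round(np.array([c*d[0]+n*d[1],-d[2],-n*d[0]+c*d[1]])/.04,3), "ry units:",None if yaw is None else round(-np.rad2deg(yaw-yw)/5,3))
E
python3 - <<'E'
from h import *
s=load("side0")
print(onz(s,[[258.1,193.8]],.07))
# coarse white ring in side by mask
im=s["img"].astype(int); m=((im.min(2)>185)).astype(np.uint8); m[:, :245]=0;m[:, 272:]=0;m[:183]=0;m[206:]=0
cn,_=cv2.findContours(m,cv2.RETR_EXTERNAL,cv2.CHAIN_APPROX_NONE); cn=max(cn,key=len); W=onz(s,cn[:,0].astype(float),.07); print(len(cn),circ(W))
plan(.516,-.2965,.23,.321)
E
```

```text
[[ 0.52518521 -0.05755274]]
32 (array([ 0.52597262, -0.05989248]), np.float64(0.031122248595232892))
t 0.1 pos [ 0.1322 -0.5075  0.2302] rot [-1.5705  0.0022 -1.316 ] F [ 0.2 -0.2 -0.8] w 1.0
shift units x,y,z: [-2.6860e+00  5.0000e-03  1.0614e+01] ry units: -18.758
```

Emit:
{"op": "step_arm", "data": {
  "series": [
    [[0,-1,0],[0,-0.2,0],1],
    [[0,-1,0],[0,0,0],1],
    [[0,-1,0],[0,0,0],1],
    [[0,-1,0],[0,0,0],1],
    [[0,-1,0],[0,0,0],1],
    [[0,-1,0],[0,0,0],1],
    [[0,-1,0],[0,0,0],1],
    [[0,-1,0],[0,0,0],1]
  ]
}}

```text
clock: 0.77
tool_pos: [0.1319, -0.5045, 0.2326]
tool_rot: [-1.56, 0.009, -0.585]
contact_force: [0.6, -0.2, -0.1]
gripper_width: 1.0
```

Emit:
{"op": "step_arm", "data": {
  "series": [
    [[0,-1,0],[0,0,0],1],
    [[0,-1,0],[0,0,0],1],
    [[0,-1,0],[0,0,0],1],
    [[0,-1,0],[0,0,0],1],
    [[0,-1,0],[0,0,0],1],
    [[0,-1,0],[0,0,0],1],
    [[0,-1,0],[0,0,0],1],
    [[0,-1,0],[0,0,0],1]
  ]
}}

```text
clock: 1.43
tool_pos: [0.1315, -0.5015, 0.2266]
tool_rot: [-1.545, -0.001, 0.149]
contact_force: [0.4, -0.1, 0.2]
gripper_width: 1.001
```

```bash
python3 -c "
from h import *
plan(.516,-.2965,.23,.321)"
```

```text
t 1.43 pos [ 0.1315 -0.5015  0.2266] rot [-1.545e+00 -6.000e-04  1.493e-01] F [ 0.4 -0.1  0.2] w 1.001
shift units x,y,z: [10.268 -0.086  3.639] ry units: -1.968
```

```bash
cat >> h.py <<'E'
def plan(x,y,z,yaw=.321):
    from bench import r
    from scipy.spatial.transform import Rotation as Ro
    s=r.read_state(); p=np.array(s["tool_pos"]); ro=s["tool_rot"]
    R=Ro.from_euler("xyz",ro); G=Ro.from_euler("xyz",[-np.pi/2,0,yaw])
    rv=np.rad2deg((R.inv()*G).as_rotvec())/5
    d=R.inv().apply(np.array([x,y,z])-p)/.04
    print("t",round(s["clock"],2),"pos",np.round(p,4),"rot",np.round(ro,4),"F",np.round(s["contact_force"],1),"w",round(s["gripper_width"],3))
    print("turn",np.round(rv,3),"shift",np.round(d,3))
E
python3 -c "
from h import *
plan(.516,-.2965,.23,.321)"
```

```text
t 1.43 pos [ 0.1315 -0.5015  0.2266] rot [-1.545e+00 -6.000e-04  1.493e-01] F [ 0.4 -0.1  0.2] w 1.001
turn [-0.295 -1.968  0.032] shift [10.268  0.014  3.64 ]
```

Emit:
{"op": "step_arm", "data": {
  "series": [
    [[-0.3,-1,0],[0.9,0,0.3],1],
    [[0,-1,0],[0.9,0,0.3],1],
    [[0,0,0],[1,0,0.1],1],
    [[0,0,0],[1,0,0.1],1],
    [[0,0,0],[1,0,0.1],1],
    [[0,0,0],[1,0,0.1],1],
    [[0,0,0],[1,0,0.1],1],
    [[0,0,0],[1,0,0.1],1]
  ]
}}

```text
clock: 2.1
tool_pos: [0.4185, -0.3616, 0.2202]
tool_rot: [-1.565, 0.003, 0.317]
contact_force: [1.0, -0.3, 0.3]
gripper_width: 0.999
```

```bash
python3 -c "
from h import *
plan(.516,-.2965,.23,.321)"
```

```text
t 2.1 pos [ 0.4185 -0.3616  0.2202] rot [-1.5649  0.0034  0.3173] F [ 1.  -0.3  0.3] w 0.999
turn [-0.068 -0.043 -0.039] shift [ 2.822 -0.25   0.788]
```

Emit:
{"op": "step_arm", "data": {
  "series": [
    [[-0.07,-0.04,-0.04],[0.8,0,0.2],1],
    [[0,0,0],[0.8,0,0.2],1],
    [[0,0,0],[0.6,0,0.2],1],
    [[0,0,0],[0.4,0.3,0.1],1],
    [[0,0,0],[0.2,0.3,0.1],1],
    [[0,0,0],[0,0.2,0],1],
    [[0,0,0],[0,0,0],1]
  ]
}}

```text
clock: 2.68
tool_pos: [0.5249, -0.2847, 0.1805]
tool_rot: [-1.564, 0.002, 0.334]
contact_force: [0.1, 0.1, -0.6]
gripper_width: 1.002
```

```bash
python3 -c "
from h import *
plan(.516,-.2965,.16,.321)"
```

```text
t 2.68 pos [ 0.5249 -0.2847  0.1805] rot [-1.5642e+00  1.5000e-03  3.3350e-01] F [ 0.1  0.1 -0.6] w 1.002
turn [-0.075  0.144 -0.018] shift [-0.306  0.513 -0.209]
```

Emit:
{"op": "step_arm", "data": {
  "series": [
    [[-0.08,0.14,0],[-0.15,0,-0.1],1],
    [[0,0,0],[-0.15,0.1,-0.1],1],
    [[0,0,0],[0,0.2,0],1],
    [[0,0,0],[0,0.2,0],1],
    [[0,0,0],[0,0,0],1],
    [[0,0,0],[0,0,0],1]
  ]
}}

```text
clock: 3.18
tool_pos: [0.5097, -0.3018, 0.1584]
tool_rot: [-1.572, 0.005, 0.311]
contact_force: [-1.0, 1.4, -0.3]
gripper_width: 1.001
```

```bash
python3 - <<'E'
from h import *
plan(.516,-.2965,.16,.321)
from bench import r
t=r.grab_frame("top"); s=r.grab_frame("side"); pickle.dump(t,open("t1.pkl","wb"));pickle.dump(s,open("s1.pkl","wb"))
def c(im,x0,y0,w,h,k): return cv2.resize(im[y0:y0+h,x0:x0+w,::-1],None,fx=k,fy=k,interpolation=cv2.INTER_NEAREST)
cv2.imwrite("pics/v1.png",np.hstack([c(t["img"],310,150,80,80,5),c(s["img"],250,110,80,80,5)]))
E
```

```text
t 3.18 pos [ 0.5097 -0.3018  0.1584] rot [-1.5717  0.0047  0.3112] F [-1.   1.4 -0.3] w 1.001
turn [ 0.01  -0.112 -0.054] shift [ 0.191 -0.042  0.077]
```

View pics/v1.png

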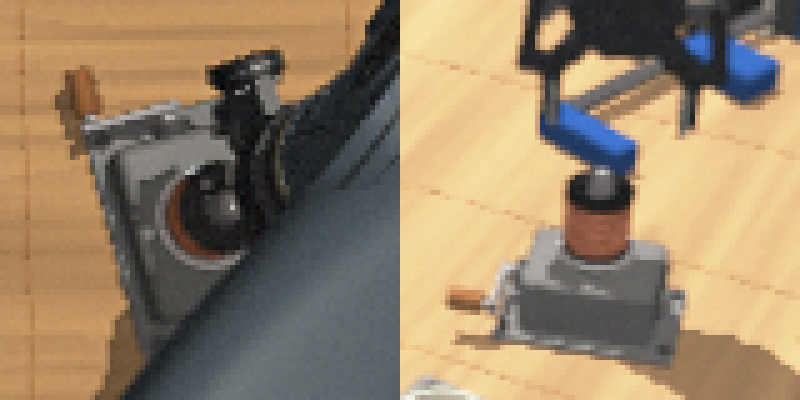

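Emit:
{"op": "step_arm", "data": {
  "series": [
    [[0,-0.11,-0.05],[0.16,0,0.07],1],
    [[0,0,0],[0,0,0],1],
    [[0,0,0],[0,0,0],1],
    [[0,0,0],[0,0,0],1]
  ]
}}

```text
clock: 3.62
tool_pos: [0.5168, -0.2964, 0.1599]
tool_rot: [-1.573, -0.002, 0.323]
contact_force: [1.3, -0.8, 0.4]
gripper_width: 0.999
```

```bash
python3 - <<'E'
from h import *
from bench import r
for i in range(4):
    plan(.516,-.2965,.16,.321); r.grab_frame("top")
E
```

```text
t 3.62 pos [ 0.5168 -0.2964  0.1599] rot [-1.5735 -0.0021  0.3232] F [ 1.3 -0.8  0.4] w 0.999
turn [0.031 0.025 0.024] shift [-0.019 -0.002  0.005]
t 3.67 pos [ 0.5169 -0.2965  0.16  ] rot [-1.5736 -0.0022  0.3232] F [-0.3  0.2 -0.6] w 1.001
turn [0.033 0.026 0.025] shift [-0.021  0.001  0.006]
t 3.72 pos [ 0.5167 -0.2966  0.1599] rot [-1.5735 -0.0019  0.323 ] F [ 0.2 -0.5  0.4] w 1.0
turn [0.031 0.023 0.022] shift [-0.016 -0.002  0.007]
t 3.77 pos [ 0.5166 -0.2966  0.1598] rot [-1.5733 -0.0018  0.3229] F [ 0.2 -0.7  0.3] w 1.002
turn [0.029 0.021 0.021] shift [-0.013 -0.005  0.006]
```

Emit:
{"op": "step_arm", "data": {
  "series": [
    [[0.03,0.02,0.02],[-0.01,0.3,0],1],
    [[0,0,0],[0,0.3,0],1],
    [[0,0,0],[0,0.3,0],1],
    [[0,0,0],[0,0.3,0],1],
    [[0,0,0],[0,0.3,0],1],
    [[0,0,0],[0,0.2,0],1],
    [[0,0,0],[0,0,0],1],
    [[0,0,0],[0,0,0],1]
  ]
}}

```text
clock: 4.48
tool_pos: [0.5138, -0.2955, 0.081]
tool_rot: [-1.566, 0.004, 0.32]
contact_force: [-0.4, -0.1, 0.5]
gripper_width: 0.999
```

```bash
python3 - <<'E'
from h import *
plan(.516,-.2965,.088,.321)
from bench import r
s=r.grab_frame("side")
def c(im,x0,y0,w,h,k): return cv2.resize(im[y0:y0+h,x0:x0+w,::-1],None,fx=k,fy=k,interpolation=cv2.INTER_NEAREST)
cv2.imwrite("pics/v2.png",c(s["img"],250,110,80,80,7))
E
```

```text
t 4.48 pos [ 0.5138 -0.2955  0.081 ] rot [-1.5656  0.0038  0.3202] F [-0.4 -0.1  0.5] w 0.999
turn [-0.059 -0.009 -0.044] shift [ 0.044 -0.176 -0.039]
```

View pics/v2.png

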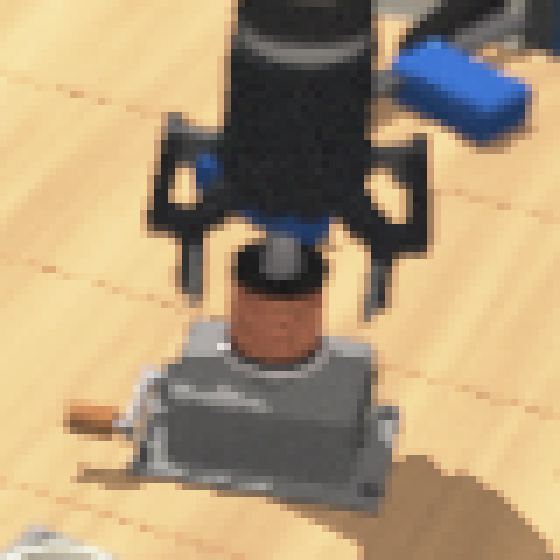

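The fingers straddle the coil: tips at crop x≈191 and 375, coil centre ≈281.

Emit:
{"op": "step_arm", "data": {
  "series": [
    [[-0.06,-0.01,-0.04],[0.04,-0.16,-0.04],1],
    [[0,0,0],[0,0,0],1],
    [[0,0,0],[0,0,0],1],
    [[0,0,0],[0,0,0],1]
  ]
}}

```text
clock: 4.87
tool_pos: [0.5173, -0.2976, 0.0905]
tool_rot: [-1.575, -0.002, 0.321]
contact_force: [-0.3, 0.5, 0.3]
gripper_width: 1.001
```

```bash
python3 - <<'E'
from h import *
plan(.516,-.2965,.088,.321)
E
```

```text
t 4.87 pos [ 0.5173 -0.2976  0.0905] rot [-1.5745 -0.0023  0.3212] F [-0.3  0.5  0.3] w 1.001
turn [0.043 0.002 0.027] shift [-0.022  0.063  0.037]
```

Emit:
{"op": "step_arm", "data": {
  "series": [
    [[0.03,0,0.02],[-0.02,0.05,0.03],1],
    [[0,0,0],[0,0,0],1],
    [[0,0,0],[0,0,0],1],
    [[0,0,0],[0,0,0],1]
  ]
}}

```text
clock: 5.2
tool_pos: [0.5173, -0.2975, 0.0905]
tool_rot: [-1.575, -0.003, 0.321]
contact_force: [0.2, 0.8, -0.1]
gripper_width: 1.001
```

```bash
python3 - <<'E'
from h import *
plan(.516,-.2965,.088,.321)
E
```

```text
t 5.2 pos [ 0.5173 -0.2975  0.0905] rot [-1.5749 -0.0027  0.3212] F [ 0.2  0.8 -0.1] w 1.001
turn [0.048 0.002 0.031] shift [-0.022  0.063  0.034]
```

Emit:
{"op": "step_arm", "data": {
  "series": [
    [[0.05,0,0.03],[-0.02,0.06,0.035],1],
    [[0.05,0,0.03],[-0.02,0.06,0.035],1],
    [[0,0,0],[0,0,0],1]
  ]
}}

```text
clock: 5.45
tool_pos: [0.5147, -0.2951, 0.0854]
tool_rot: [-1.565, 0.003, 0.321]
contact_force: [-0.4, -0.1, -1.0]
gripper_width: 1.001
```

```bash
python3 - <<'E'
from h import *
plan(.516,-.2965,.088,.321)
E
```

```text
t 5.45 pos [ 0.5147 -0.2951  0.0854] rot [-1.5655  0.0029  0.3212] F [-0.4 -0.1 -1. ] w 1.001
turn [-0.061  0.003 -0.033] shift [ 0.021 -0.066 -0.043]
```

Emit:
{"op": "step_arm", "data": {
  "series": [
    [[0,0,0],[0,0,0],1],
    [[0,0,0],[0,0,0],1]
  ]
}}

```text
clock: 5.62
tool_pos: [0.5143, -0.2949, 0.0846]
tool_rot: [-1.564, 0.004, 0.321]
contact_force: [-1.0, 0.0, 0.5]
gripper_width: 1.001
```

```bash
python3 - <<'E'
from h import *
plan(.516,-.2965,.088,.321)
E
```

```text
t 5.62 pos [ 0.5143 -0.2949  0.0846] rot [-1.5644  0.0037  0.3212] F [-1.   0.   0.5] w 1.001
turn [-0.073  0.002 -0.042] shift [ 0.028 -0.084 -0.052]
```

Emit:
{"op": "step_arm", "data": {
  "series": [
    [[-0.07,0,-0.04],[0.03,-0.085,-0.05],1]
  ]
}}

```text
clock: 5.7
tool_pos: [0.5155, -0.296, 0.087]
tool_rot: [-1.569, 0.001, 0.321]
contact_force: [0.4, 0.4, -0.6]
gripper_width: 0.997
```

```bash
python3 - <<'E'
from h import *
from bench import r
for i in range(4):
    plan(.516,-.2965,.088,.321); r.grab_frame("top")
E
```

```text
t 5.7 pos [ 0.5155 -0.296   0.087 ] rot [-1.5689e+00  1.3000e-03  3.2120e-01] F [ 0.4  0.4 -0.6] w 0.997
turn [-0.022  0.002 -0.015] shift [ 0.008 -0.024 -0.017]
t 5.75 pos [ 0.5164 -0.2966  0.0884] rot [-1.5713e+00 -3.0000e-04  3.2120e-01] F [ 0.2 -0.2  0.4] w 0.998
turn [0.006 0.002 0.003] shift [-0.008  0.011  0.006]
t 5.8 pos [ 0.5165 -0.2967  0.0887] rot [-1.5717e+00 -6.0000e-04  3.2120e-01] F [1.3 0.5 0.7] w 1.001
turn [0.01  0.002 0.007] shift [-0.01   0.017  0.01 ]
t 5.85 pos [ 0.5165 -0.2967  0.0886] rot [-1.5715e+00 -5.0000e-04  3.2120e-01] F [ 0.9 -0.4 -0.2] w 1.002
turn [0.008 0.003 0.006] shift [-0.009  0.015  0.008]
```

Emit:
{"op": "step_arm", "data": {
  "series": [
    [[0,0,0],[0,0,0],-1],
    [[0,0,0],[0,0,0],-1],
    [[0,0,0],[0,0,0],-1],
    [[0,0,0],[0,0,0],-1],
    [[0,0,0],[0,0,0],-1],
    [[0,0,0],[0,0,0],-1],
    [[0,0,0],[0,0,0],-1],
    [[0,0,0],[0,0,0],-1]
  ],
  "squeeze": 45
}}

```text
clock: 6.57
tool_pos: [0.5169, -0.2967, 0.0892]
tool_rot: [-1.572, -0.002, 0.321]
contact_force: [0.2, 0.9, 0.6]
gripper_width: 0.596
```

```bash
python3 - <<'E'
from h import *
plan(.516,-.2965,.088,.321)
from bench import r
s=r.grab_frame("side"); t=r.grab_frame("top");pickle.dump(t,open("t2.pkl","wb"));pickle.dump(s,open("s2.pkl","wb"))
plan(.516,-.2965,.088,.321)
def c(im,x0,y0,w,h,k): return cv2.resize(im[y0:y0+h,x0:x0+w,::-1],None,fx=k,fy=k,interpolation=cv2.INTER_NEAREST)
cv2.imwrite("pics/v3.png",np.hstack([c(s["img"],260,120,60,70,6),c(t["img"],320,155,60,70,6)]))
E
```

```text
t 6.57 pos [ 0.5169 -0.2967  0.0892] rot [-1.5722 -0.0016  0.3213] F [0.2 0.9 0.6] w 0.596
turn [0.016 0.003 0.018] shift [-0.019  0.03   0.013]
t 6.67 pos [ 0.5169 -0.2968  0.0892] rot [-1.5723 -0.0016  0.3213] F [0.5 0.3 1. ] w 0.594
turn [0.017 0.003 0.018] shift [-0.019  0.031  0.013]
```

View pics/v3.png

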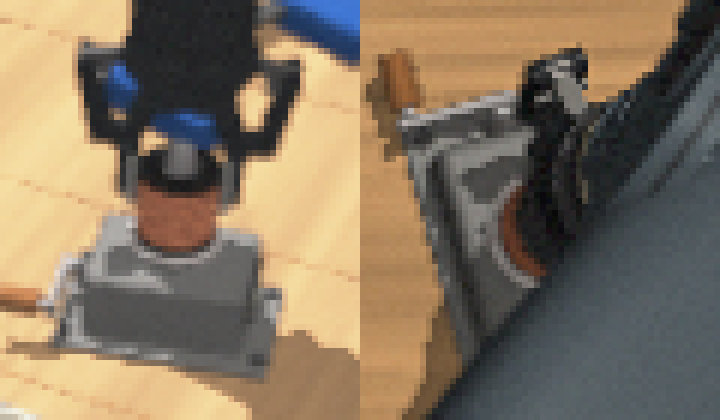

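Emit:
{"op": "step_arm", "data": {
  "series": [
    [[0.02,0,0.02],[0,-0.2,0],-1],
    [[0,0,0],[0,-0.2,0],-1],
    [[0,0,0],[0,-0.15,0],-1]
  ]
}}

```text
clock: 6.92
tool_pos: [0.5148, -0.2955, 0.1083]
tool_rot: [-1.565, 0.005, 0.321]
contact_force: [1.0, -0.3, -4.1]
gripper_width: 0.594
```

```bash
python3 - <<'E'
from h import *
from bench import r
s=r.grab_frame("side");s=r.grab_frame("side")
plan(.5169,-.2967,.165,.321)
E
```

```text
t 7.02 pos [ 0.5154 -0.2958  0.1096] rot [-1.5663  0.0035  0.3212] F [ 0.6 -0.1 -2.7] w 0.594
turn [-0.051  0.002 -0.04 ] shift [ 0.024 -1.385 -0.026]
```

Emit:
{"op": "step_arm", "data": {
  "series": [
    [[-0.05,0,-0.04],[0.03,-0.2,-0.03],-1],
    [[0,0,0],[0,-0.3,0],-1],
    [[0,0,0],[0,-0.25,0],-1]
  ]
}}

```text
clock: 7.27
tool_pos: [0.515, -0.2953, 0.1383]
tool_rot: [-1.565, 0.004, 0.321]
contact_force: [1.6, -1.4, -3.0]
gripper_width: 0.593
```

```bash
python3 - <<'E'
from h import *
from bench import r
s=r.grab_frame("side");s=r.grab_frame("side")
plan(.5169,-.2967,.175,.321)
E
```

```text
t 7.37 pos [ 0.5164 -0.2962  0.1406] rot [-1.5692e+00  9.0000e-04  3.2120e-01] F [ 0.2  0.1 -2.8] w 0.598
turn [-0.018  0.002 -0.01 ] shift [ 0.006 -0.86  -0.015]
```

Emit:
{"op": "step_arm", "data": {
  "series": [
    [[-0.02,0,-0.01],[0,-0.3,0],-1],
    [[0,0,0],[0,-0.4,0],-1],
    [[0,0,0],[0,-0.4,0],-1],
    [[0,0,0],[0,-0.3,0],-1]
  ]
}}

```text
clock: 7.7
tool_pos: [0.5142, -0.2943, 0.1969]
tool_rot: [-1.564, 0.004, 0.321]
contact_force: [0.9, -0.4, -2.2]
gripper_width: 0.595
```

```bash
python3 - <<'E'
from h import *
from bench import r
s=r.grab_frame("side");s=r.grab_frame("side")
plan(.5169+.5276-.516,-.2967-.0592+.2965,.175,.321)
def c(im,x0,y0,w,h,k): return cv2.resize(im[y0:y0+h,x0:x0+w,::-1],None,fx=k,fy=k,interpolation=cv2.INTER_NEAREST)
cv2.imwrite("pics/v4.png",c(s["img"],250,90,80,100,6))
E
```

```text
t 7.8 pos [ 0.5155 -0.2953  0.1989] rot [-1.5685e+00  1.5000e-03  3.2130e-01] F [ 0.2 -0.5 -2.6] w 0.597
turn [-0.026  0.004 -0.017] shift [2.172 0.606 5.491]
```

View pics/v4.png

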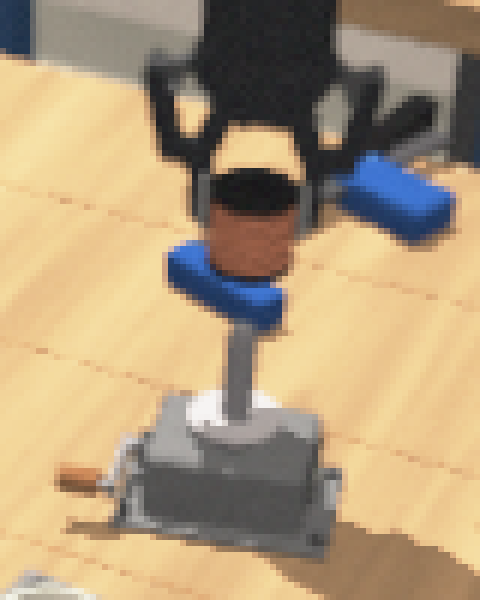

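Emit:
{"op": "step_arm", "data": {
  "series": [
    [[0,0,0],[0.2,0,0.5],-1],
    [[0,0,0],[0.36,0,0.9],-1],
    [[0,0,0],[0.36,0.1,0.9],-1],
    [[0,0,0],[0.36,0.1,0.9],-1],
    [[0,0,0],[0.36,0,0.9],-1],
    [[0,0,0],[0.3,0,0.8],-1],
    [[0,0,0],[0.2,0,0.5],-1]
  ]
}}

```text
clock: 8.38
tool_pos: [0.5279, -0.0613, 0.1862]
tool_rot: [-1.57, 0.005, 0.308]
contact_force: [0.9, 0.6, -1.6]
gripper_width: 0.597
```

```bash
python3 - <<'E'
from h import *
from bench import r
s=r.grab_frame("side");s=r.grab_frame("side")
plan(.5169+.5276-.516,-.2967-.0592+.2965,.175,.321)
E
```

```text
t 8.48 pos [ 0.5281 -0.0607  0.1863] rot [-1.5695  0.0046  0.3113] F [ 0.3 -1.  -3.3] w 0.598
turn [-0.016 -0.111 -0.053] shift [0.022 0.281 0.027]
```

Emit:
{"op": "step_arm", "data": {
  "series": [
    [[0,-0.11,-0.05],[0.02,0.3,0.02],-1],
    [[0,0,0],[0,0.5,0],-1],
    [[0,0,0],[0,0.4,0],-1]
  ]
}}

```text
clock: 8.73
tool_pos: [0.5312, -0.0597, 0.1408]
tool_rot: [-1.576, -0.006, 0.325]
contact_force: [-0.9, 0.1, -3.7]
gripper_width: 0.594
```

```bash
python3 - <<'E'
from h import *
from bench import r
s=r.grab_frame("side");s=r.grab_frame("side");t=r.grab_frame("top")
pickle.dump(t,open("t3.pkl","wb"));pickle.dump(s,open("s3.pkl","wb"))
plan(.5169+.5276-.516,-.2967-.0592+.2965,.115,.321)
def c(im,x0,y0,w,h,k): return cv2.resize(im[y0:y0+h,x0:x0+w,::-1],None,fx=k,fy=k,interpolation=cv2.INTER_NEAREST)
cv2.imwrite("pics/v5.png",np.hstack([c(s["img"],225,150,70,80,6),c(t["img"],230,150,60,80,6)]))
E
```

```text
t 8.88 pos [ 0.5296 -0.0597  0.1397] rot [-1.5731 -0.0025  0.3241] F [-0.6 -0.1 -2.5] w 0.596
turn [0.027 0.035 0.028] shift [-0.026  0.619  0.017]
```

View pics/v5.png

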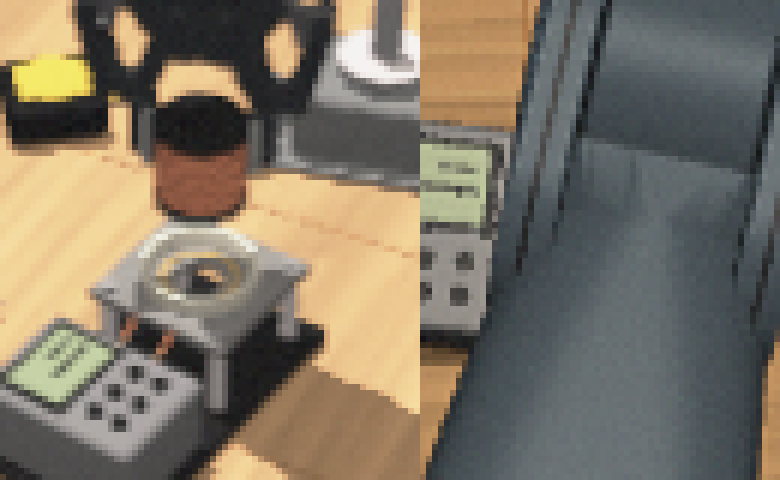

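```bash
python3 - <<'E'
from h import *
def radial(f,ch,X,R,lo,hi,mode,rng=(0,360)):
    P=[]
    for th in np.deg2rad(np.arange(rng[0],rng[1],5)):
        rr=np.arange(lo,hi,.0002); W=np.c_[X[0]+rr*np.cos(th),X[1]+rr*np.sin(th),np.full(len(rr),X[2])]
        Q=proj(f,W).astype(np.float32); v=cv2.remap(ch,Q[None,:,0],Q[None,:,1],cv2.INTER_LINEAR)[0]
        if mode=="peak":
            w=np.clip(v-np.median(v)-5,0,None)**2
            if w.sum()>0: r=(w*rr).sum()/w.sum()
            else: continue
        else:
            g=np.gradient(cv2.GaussianBlur(v[None],(0,0),3)[0]); g=g if mode=="up" else -g
            k=g.argmax(); r=rr[k]
            if k<3 or k>len(rr)-4: continue
        P.append((X[0]+r*np.cos(th),X[1]+r*np.sin(th)))
    P=np.array(P); cc,R=circ(P)
    for _ in range(3):
        e=np.linalg.norm(P-cc,axis=1)-R; k=abs(e-np.median(e))<1.5*e.std()+1e-5; cc,R=circ(P[k])
    return cc,R,len(P),e[k].std()
t=load("top0");s=load("side0")
for f,n in((t,"t"),(s,"s")):
    b=f["img"][:,:,2].astype(np.float32)
    y=(f["img"][:,:,:2].min(2).astype(float)-f["img"][:,:,2]).astype(np.float32)
    print(n,"ring", radial(f,b,(.527,-.0592,.07),0,.026,.040,"peak"))
    print(n,"yel", radial(f,y,(.527,-.0592,.06),0,.016,.026,"peak"))
    g=f["img"].mean(2).astype(np.float32)
    print(n,"hole",radial(f,g,(.527,-.0592,.06),0,.008,.019,"up"))
    g0=g
    print(n,"coil0",radial(f,g,(.5158,-.2965,.12),0,.018,.034,"up",(180,360) if n=="t" else (0,180)))
    print(n,"coil0 all",radial(f,g,(.5158,-.2965,.12),0,.018,.034,"up"))
E
```

```text
t ring (array([ 0.52781283, -0.05924555]), np.float64(0.03212210523432009), 72, np.float64(0.0002555910095878846))
t yel (array([ 0.52742217, -0.05920213]), np.float64(0.020873611927255224), 72, np.float64(0.00026407667899034563))
t hole (array([ 0.52712332, -0.05909023]), np.float64(0.014224899284447173), 72, np.float64(0.0003458676666406098))
t coil0 (array([ 0.5160922 , -0.29703823]), np.float64(0.025769793101182176), 36, np.float64(0.0005715167832071419))
t coil0 all (array([ 0.51454015, -0.29358535]), np.float64(0.028142074375115005), 72, np.float64(0.00160330685655867))
s ring (array([ 0.52755308, -0.05975161]), np.float64(0.03181181640256062), 72, np.float64(0.0004969896900478309))
s yel (array([ 0.52695029, -0.05939289]), np.float64(0.020808422004640836), 58, np.float64(0.0004333140031959721))
s hole (array([ 0.52616692, -0.05821108]), np.float64(0.014327134727825833), 72, np.float64(0.0008952928567660729))
s coil0 (array([ 0.51275201, -0.28961638]), np.float64(0.025028495137978723), 36, np.float64(0.0006667073780174312))
s coil0 all (array([ 0.51317762, -0.29202836]), np.float64(0.02664952605908955), 71, np.float64(0.0015087307478187913))
```

Emit:
{"op": "step_arm", "data": {
  "series": [
    [[0.03,0.03,0.03],[-0.04,0.2,0],-1],
    [[0,0,0],[0,0.25,0],-1],
    [[0,0,0],[0,0.2,0],-1],
    [[0,0,0],[0,0.2,0],-1]
  ]
}}

```text
clock: 9.22
tool_pos: [0.5315, -0.0629, 0.1086]
tool_rot: [-1.576, -0.007, 0.319]
contact_force: [0.6, -0.7, -2.8]
gripper_width: 0.594
```

```bash
python3 - <<'E'
from h import *
from bench import r
s=r.grab_frame("side");s=r.grab_frame("side")
plan(.5276,-.0593,.095,.321)
E
```

```text
t 9.32 pos [ 0.5299 -0.0624  0.1068] rot [-1.5735 -0.0036  0.319 ] F [-0.3  0.1 -3.2] w 0.598
turn [ 0.031 -0.023  0.041] shift [-0.031  0.295  0.092]
```

Emit:
{"op": "step_arm", "data": {
  "series": [
    [[0.03,-0.02,0.04],[-0.03,0.12,0.09],-1]
  ]
}}

```text
clock: 9.4
tool_pos: [0.5286, -0.0599, 0.1029]
tool_rot: [-1.572, -0.002, 0.32]
contact_force: [0.2, 1.0, -2.9]
gripper_width: 0.597
```

```bash
cat > st.py <<'E'
import sys
from h import *
from bench import r
r.grab_frame("side");r.grab_frame("side");r.grab_frame("side")
plan(*map(float,sys.argv[1:]))
E
python3 st.py .5276 -.0593 .095 .321
```

```text
t 9.55 pos [ 0.5271 -0.059   0.1015] rot [-1.5701e+00  1.1000e-03  3.2110e-01] F [ 0.1  0.7 -2.3] w 0.592
turn [-0.008  0.001 -0.012] shift [ 0.01   0.162 -0.012]
```

Emit:
{"op": "step_arm", "data": {
  "series": [
    [[0,0,0],[0,0.15,0],-1]
  ]
}}

```text
clock: 9.63
tool_pos: [0.5284, -0.0592, 0.0969]
tool_rot: [-1.572, -0.002, 0.321]
contact_force: [0.8, -0.4, -2.1]
gripper_width: 0.594
```

```bash
python3 st.py .5276 -.0593 .088 .321;python3 - <<'E'
from h import *
from bench import r
s=r.grab_frame("side"); pickle.dump(s,open("s4.pkl","wb"))
def c(im,x0,y0,w,h,k): return cv2.resize(im[y0:y0+h,x0:x0+w,::-1],None,fx=k,fy=k,interpolation=cv2.INTER_NEAREST)
cv2.imwrite("pics/v6.png",c(s["img"],225,150,70,80,7))
for z in(.0758,.0808,.126): print(z,proj(s,[[.5273+dx,-.0593+dy,z] for dx,dy in((0,0),(.026*.9,.026*.44),(-.026*.9,-.026*.44))]).round(1).tolist())
E
```

```text
t 9.78 pos [ 0.5267 -0.0588  0.0949] rot [-1.5695  0.0019  0.3212] F [-1.1 -0.  -2.6] w 0.594
turn [-0.014  0.003 -0.022] shift [ 0.018  0.173 -0.019]
0.0758 [[257.8, 192.0], [250.0, 191.9], [265.6, 192.1]]
0.0808 [[257.8, 190.8], [250.0, 190.7], [265.6, 191.0]]
0.126 [[258.1, 180.1], [250.1, 180.0], [266.0, 180.3]]
```

View pics/v6.png

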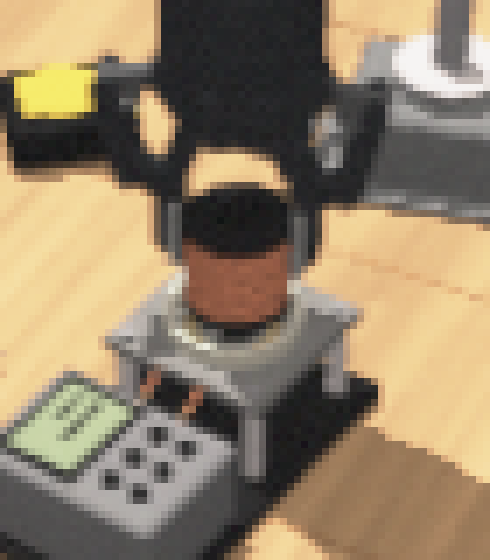

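Emit:
{"op": "step_arm", "data": {
  "series": [
    [[-0.01,0,-0.02],[0.03,0.17,-0.02],-1]
  ]
}}

```text
clock: 9.92
tool_pos: [0.5296, -0.0595, 0.09]
tool_rot: [-1.573, -0.003, 0.321]
contact_force: [0.2, 0.1, -2.3]
gripper_width: 0.591
```

```bash
python3 st.py .5276 -.0593 .0792 .321
```

```text
t 10.07 pos [ 0.5278 -0.0592  0.0876] rot [-1.570e+00  9.000e-04  3.211e-01] F [ 1.2 -0.6 -2.9] w 0.593
turn [-0.009  0.001 -0.011] shift [-0.005  0.211 -0.002]
```

Emit:
{"op": "step_arm", "data": {
  "series": [
    [[0,0,0],[0,0.13,0],-1]
  ]
}}

```text
clock: 10.15
tool_pos: [0.5287, -0.0594, 0.0834]
tool_rot: [-1.571, -0.001, 0.321]
contact_force: [0.6, -1.0, -1.9]
gripper_width: 0.594
```

```bash
python3 st.py .5276 -.0593 .0792 .321
```

```text
t 10.3 pos [ 0.5272 -0.059   0.0817] rot [-1.5692  0.0022  0.3211] F [ 0.2  0.3 -3.9] w 0.592
turn [-0.018  0.001 -0.026] shift [ 0.009  0.062 -0.01 ]
```

Emit:
{"op": "step_arm", "data": {
  "series": [
    [[-0.02,0,-0.03],[0.02,0.06,-0.01],-1]
  ]
}}

```text
clock: 10.38
tool_pos: [0.5285, -0.0593, 0.0797]
tool_rot: [-1.571, -0.001, 0.321]
contact_force: [0.3, -0.1, -2.9]
gripper_width: 0.593
```

```bash
python3 st.py .5276 -.0593 .0785 .321
```

```text
t 10.53 pos [ 0.5281 -0.0592  0.0793] rot [-1.571e+00 -5.000e-04  3.211e-01] F [ 0.1 -0.1 -2.5] w 0.598
turn [0.003 0.002 0.006] shift [-0.012  0.02   0.   ]
```

Emit:
{"op": "step_arm", "data": {
  "series": [
    [[0,0,0],[0,0.04,0],-1]
  ]
}}

```text
clock: 10.62
tool_pos: [0.5281, -0.0592, 0.0791]
tool_rot: [-1.571, -0.001, 0.321]
contact_force: [-5.0, 0.9, 10.0]
gripper_width: 0.596
```

```bash
python3 st.py .5276 -.0593 .0785 .321; python3 st.py .5276 -.0593 .0785 .321
```

```text
t 10.77 pos [ 0.5281 -0.0592  0.0792] rot [-1.5715e+00 -1.1000e-03  3.2120e-01] F [-3.6  0.8  5.8] w 0.595
turn [0.008 0.002 0.012] shift [-0.013  0.017  0.001]
t 10.92 pos [ 0.5281 -0.0591  0.0791] rot [-1.5714e+00 -1.1000e-03  3.2120e-01] F [-3.7  1.1  5.5] w 0.591
turn [0.007 0.002 0.012] shift [-0.013  0.016  0.   ]
```

Emit:
{"op": "step_arm", "data": {
  "series": [
    [[0,0,0],[0,0,0],0.4],
    [[0,0,0],[0,0,0],0.6],
    [[0,0,0],[0,0,0],1],
    [[0,0,0],[0,0,0],1],
    [[0,0,0],[0,0,0],1],
    [[0,0,0],[0,0,0],1]
  ]
}}

```text
clock: 11.42
tool_pos: [0.5308, -0.0598, 0.0804]
tool_rot: [-1.575, -0.007, 0.321]
contact_force: [-0.3, -0.1, 0.5]
gripper_width: 1.005
```

```bash
python3 st.py .5276 -.0593 .17 .321;python3 - <<'E'
from h import *
from bench import r
s=r.grab_frame("side"); pickle.dump(s,open("s5.pkl","wb"))
def c(im,x0,y0,w,h,k): return cv2.resize(im[y0:y0+h,x0:x0+w,::-1],None,fx=k,fy=k,interpolation=cv2.INTER_NEAREST)
cv2.imwrite("pics/v7.png",c(s["img"],225,150,70,80,7))
E
```

```text
t 11.57 pos [ 0.5307 -0.0598  0.0803] rot [-1.5745 -0.0063  0.3211] F [-0.2  0.1  0.5] w 1.0
turn [0.043 0.001 0.072] shift [-0.055 -2.243  0.028]
```

View pics/v7.png

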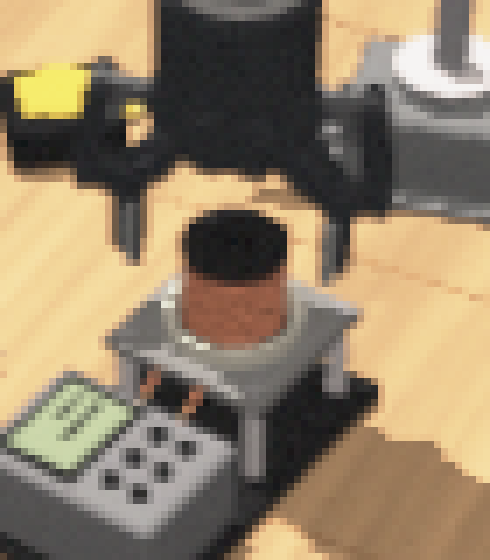

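Coil stands in the ring, released (flange centre at crop ≈(235,245)). Now up and away.

Emit:
{"op": "step_arm", "data": {
  "series": [
    [[0.04,0,0.07],[-0.04,-0.2,0.02],1],
    [[0,0,0],[0,-0.4,0],1],
    [[0,0,0],[0,-0.5,0],1],
    [[0,0,0],[0,-0.6,0],1],
    [[0,0,0],[0,-0.6,0],1],
    [[0,0,0],[0,-0.6,0],1],
    [[0,0,0],[0,-0.5,0],1],
    [[0,0,0],[0,-0.3,0],1]
  ]
}}

```text
clock: 12.28
tool_pos: [0.5244, -0.0585, 0.2323]
tool_rot: [-1.564, 0.012, 0.321]
contact_force: [0.6, -0.3, -0.5]
gripper_width: 1.004
```

```bash
python3 st.py .464 .247 .21 .321
```

```text
t 12.43 pos [ 0.5247 -0.0585  0.2308] rot [-1.5639  0.0115  0.3212] F [ 0.   0.4 -0.3] w 1.003
turn [-0.08   0.002 -0.132] shift [0.978 0.563 7.723]
```

Emit:
{"op": "step_arm", "data": {
  "series": [
    [[-0.08,0,-0.13],[0.08,0,0.6],1],
    [[0,0,0],[0.13,0,1],1],
    [[0,0,0],[0.13,0,1],1],
    [[0,0,0],[0.13,0,1],1],
    [[0,0,0],[0.13,0,1],1],
    [[0,0,0],[0.13,0,1],1],
    [[0,0,0],[0.13,0,0.9],1],
    [[0,0,0],[0.1,0,0.6],1]
  ]
}}

```text
clock: 13.1
tool_pos: [0.4661, 0.2271, 0.2159]
tool_rot: [-1.569, 0.021, 0.306]
contact_force: [-0.1, -0.7, -0.4]
gripper_width: 1.001
```

```bash
python3 st.py .464 .247 .21 .321; python3 - <<'E'
from h import *
from bench import r
t=r.grab_frame("top");s=r.grab_frame("side");pickle.dump(t,open("t6.pkl","wb"));pickle.dump(s,open("s6.pkl","wb"))
def c(im,x0,y0,w,h,k): return cv2.resize(im[y0:y0+h,x0:x0+w,::-1],None,fx=k,fy=k,interpolation=cv2.INTER_NEAREST)
cv2.imwrite("pics/v8.png",np.hstack([c(t["img"],235,160,60,60,6),c(s["img"],225,170,60,60,6)]))
cv2.imwrite("pics/v9.png",cv2.hconcat([t["img"][:,:,::-1],s["img"][:,:,::-1]])[:, ::1][0:384,0:512])
E
```

```text
t 13.25 pos [0.4666 0.2257 0.2157] rot [-1.5706  0.0212  0.3079] F [0.  0.3 0.4] w 0.999
turn [-0.004 -0.15  -0.243] shift [0.102 0.141 0.527]
```

View pics/v8.png

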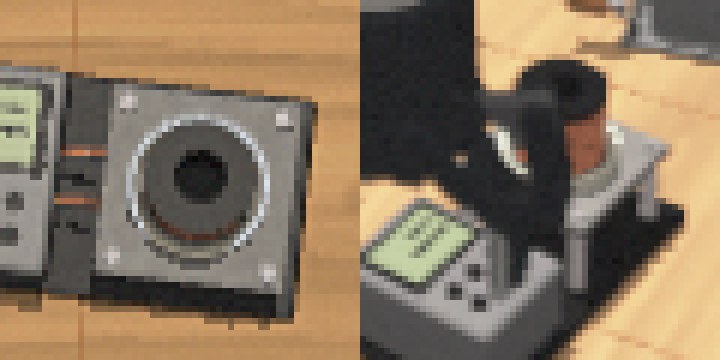

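View pics/v9.png

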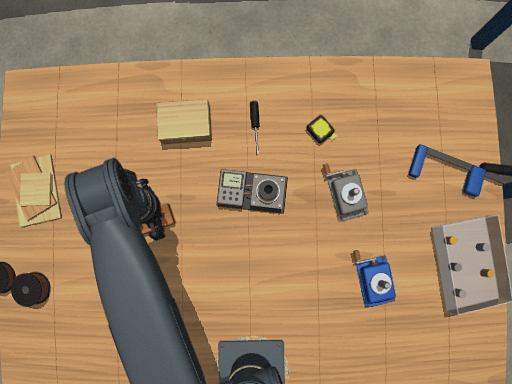

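```bash
python3 - <<'E'
from h import *
t=load("top0");s=load("side0")
im=s["img"].astype(int); print(im[240:250,223:236,0]); print((im[240:250,223:236,0]-im[240:250,223:236,2]))
im=t["img"].astype(int); print((im[206:222,148:164].sum(2)//3))
for p in([228.1,244.5],[228.3,245]): print(onz(s,[p],.145))
t6=load("t6"); g=t6["img"].mean(2)
c0=proj(t6,[[.5275,-.0593,.11]])[0]; x,y=c0.round().astype(int); print(c0)
w=np.clip(50-g,0,None); u=wcent(w,(x-7,y-7,x+8,y+8)); print("bore",u,onz(t6,u,.110))
P=[];gf=g.astype(np.float32)
for th in np.deg2rad(np.arange(0,360,5)):
    rr=np.arange(.018,.030,.0002); W=np.c_[.5275+rr*np.cos(th),-.0593+rr*np.sin(th),np.full(len(rr),.11)]
    Q=proj(t6,W).astype(np.float32); v=cv2.remap(gf,Q[None,:,0],Q[None,:,1],cv2.INTER_LINEAR)[0]
    k=np.argmax(v>85); P.append(W[k,:2] if v[k]>85 else [np.nan]*2)
P=np.array(P);k=~np.isnan(P[:,0]);a=np.arange(0,360,5);
print(k.sum(),circ(P[k])); k2=k&((a<100)|(a>260)); print(circ(P[k2]))
E
```

```text
[[235 234 235 238 241 240 239 239 240 240 240 238 238]
 [235 234 238 240 240 240 239 240 240 240 239 238 237]
 [234 236 237 237 236 236 237 237 237 239 239 237 237]
 [237 221 139  53 103 120 108  96 129 220 238 237 235]
 [238 188  68 124 218 235 173  50  74 212 237 237 233]
 [240 181  47 133 215 231 177  74  38 207 237 234 233]
 [240 179  52  62  98  96  66  45  37 206 235 233 233]
 [224 139  53  54  53  55  53  48  32 202 234 233 235]
 [223 140  37  38  40  41  43  38  29 200 233 233 235]
 [225 141  29  21  13  29  25  25  28 199 234 235 233]]
[[ 94  96  95  94  91  92  93  91  92  91  92  93  93]
 [ 93  94  93  93  91  92  93  92  92  91  92  95  94]
 [ 92  94  93  91  93  93  91  93  92  93  92  93  94]
 [ 94  93  55  10  39  50  40  29  47  92  95  93  94]
 [ 94  81  17  58 117 122  93   4  20  93  94  95  94]
 [ 90  77   2  63 117 122  93  18   1  91  94  94  95]
 [ 92  77   1  12  38  39  15   0  -1  93  94  94  94]
 [ 93  56   3   4   2   4   3   1   0  89  94  95  95]
 [ 92  57   1   3  -1   1   0   2   1  86  93  94  95]
 [ 94  60  -2   1  -1   0   2   4   0  88  95  96  95]
[... 655 characters left out ...]
  6  21  46  48]
 [ 96  89  90  74  38  49  45  44  43  19   6  11   6  26  47  52]
 [ 91  89  90  94  43  39  34  16   5  13  12  23  41  42  46  63]
 [ 87  90  92  91  85  60  55  38  29  30  43  51  56  55  51  60]
 [ 89  97  98  97  98  87  89  79  84  47  61  61  64  59  58  58]
 [ 95  96  96  94  94  95  98 102  84  56  59  58  61  61  60  60]
 [ 90  95  95  97  98  98 103 103  53  58  62  64  63  58  65  61]]
[[0.46416647 0.24563818]]
[[0.46282583 0.24692587]]
[267.89788547 189.00287642]
bore [268.09262812 188.42477391] [[ 0.52907685 -0.05987065]]
53 (array([ 0.52510525, -0.0588728 ]), np.float64(0.02582193504980284))
(array([ 0.52566065, -0.05898979]), np.float64(0.0254888593235513))
```

```bash
python3 - <<'E'
from h import *
f=load("t6"); g=f["img"].mean(2).astype(np.float32)
c0=proj(f,[[.5275,-.0593,.11]])[0].round().astype(int)
print(g[c0[1]-13:c0[1]+14,c0[0]-12:c0[0]+13].astype(int))
def rad(X,lo,hi,sgn):
    P=[]
    for th in np.deg2rad(np.arange(0,360,5)):
        rr=np.arange(lo,hi,.0002); W=np.c_[X[0]+rr*np.cos(th),X[1]+rr*np.sin(th),np.full(len(rr),X[2])]
        Q=proj(f,W).astype(np.float32); v=cv2.remap(g,Q[None,:,0],Q[None,:,1],cv2.INTER_LINEAR)[0]
        v=cv2.GaussianBlur(v[None],(0,0),4)[0]; d=sgn*np.gradient(v); k=d[5:-5].argmax()+5; P.append([*W[k,:2],rr[k]])
    return np.array(P)
for nm,lo,hi in(("bore",.006,.018),("flange",.020,.031)):
    P=rad((.5278,-.0593,.11),lo,hi,1); cc,R=circ(P[:,:2]); 
    for _ in range(4):
        e=np.linalg.norm(P[:,:2]-cc,axis=1)-R; k=abs(e)<1.5*e.std()+1e-6; cc,R=circ(P[k,:2])
    print(nm,cc,R,k.sum()); print((P[::3,2]*1000).round(1).tolist())
E
```

```text
[[205 173 134 134 140 139 134 135 133 139 143 145 138 139 137 139 121 131
  127 112  99  90  91  72  58]
 [193 160 136 134 138 138 137 132 134 133 135 139 140 141 134 131 133 134
  135 139 137 140 144 139 139]
 [136 114 137 135 138 136 136 137 132 141 142 146 153 146 136 136 133 135
  136 138 138 142 139 135 132]
 [134 137 134 133 133 133 148 144 158 173 173 171 192 171 155 165 150 143
  134 138 134 139 132 135 130]
 [131 134 138 134 132 143 191 173 209 136 138 103 104 104 138 169 193 168
  155 137 134 136 134 133 132]
 [127 132 135 143 148 175 207 136  71  73  73  77  77  77  71  73 104 171
  193 161 142 133 129 134 134]
 [129 133 131 170 195 150  80  73  76  79  78  79  77  80  79  77  72  73
  136 215 168 139 132 131 131]
 [134 130 147 215 151  76  74  78  75  77  82  80  81  80  79  79  76  74
   71 136 213 168 129 130 132]
 [135 137 203 153  78  78  79  77  81  86  77  78  75  75  79  82  80  77
   76  74 134 195 142 134 133]
 [137 164 186  91  77  80  79  79  80  77  38  43  15  25  60  76  82  77
   77  78  68 161 190 132 134]
 [139 202 110  81  75  77  80  78  78  46  14   5 
[... 1437 characters left out ...]
  83 133 126 108  92  66  72  58  58  62  75  86 100 117
  210 142  82 133 131 132 133]
 [136 136 142 142  92  72 101 136 126 106 104  99  99 109 117 113 135 148
   80 130 136 135 132 136 135]
 [141 142 144 144 141  93  92  70  85 117 120 138 136 134 117 100  87 140
  134 134 130 132 133 132 134]]
bore [ 0.52746476 -0.05963914] 0.012206204204194514 61
[12.0, 12.0, 11.8, 11.4, 11.2, 12.2, 12.0, 12.2, 11.2, 12.0, 11.8, 12.6, 12.6, 12.8, 12.2, 12.4, 11.6, 12.8, 12.6, 12.8, 12.0, 12.2, 11.2, 12.4]
flange [ 0.52543388 -0.05873383] 0.027713032189307756 61
[25.8, 24.2, 25.2, 26.2, 27.2, 29.0, 25.8, 29.4, 29.0, 29.4, 29.6, 29.8, 29.6, 29.6, 29.6, 29.4, 29.2, 29.2, 26.8, 27.0, 25.8, 25.2, 25.0, 24.0]
```

Emit:
{"op": "step_arm", "data": {
  "series": [
    [[0,-0.15,-0.24],[0.05,0,0.25],1],
    [[0,0,0],[0.03,0,0.2],1]
  ]
}}

```text
clock: 13.52
tool_pos: [0.4659, 0.2396, 0.2156]
tool_rot: [-1.572, -0.001, 0.313]
contact_force: [-1.3, -0.0, 0.5]
gripper_width: 1.006
```

```bash
python3 st.py .4643 .247 .175 .321
```

```text
t 13.67 pos [0.4661 0.2399 0.2157] rot [-1.5724e+00 -6.0000e-04  3.1390e-01] F [-1.   0.2  0.2] w 1.002
turn [ 0.019 -0.081  0.007] shift [0.012 1.017 0.184]
```

Emit:
{"op": "step_arm", "data": {
  "series": [
    [[0.02,-0.08,0],[0.01,0.1,0.18],1],
    [[0,0,0],[0,0.25,0],1],
    [[0,0,0],[0,0.3,0],1],
    [[0,0,0],[0,0.2,0],1]
  ]
}}

```text
clock: 14.0
tool_pos: [0.4662, 0.2471, 0.1816]
tool_rot: [-1.571, -0.006, 0.32]
contact_force: [-0.2, 0.3, -1.3]
gripper_width: 1.0
```

```bash
python3 st.py .4643 .247 .155 .321
```

```text
t 14.15 pos [0.4655 0.2468 0.1816] rot [-1.5708 -0.004   0.3196] F [-0.3  0.5  0.6] w 1.002
turn [-0.    -0.016  0.046] shift [-0.03   0.665  0.015]
```

Emit:
{"op": "step_arm", "data": {
  "series": [
    [[0,0,0.05],[-0.03,0.2,0],1],
    [[0,0,0],[0,0.3,0],1],
    [[0,0,0],[0,0.2,0],1]
  ]
}}

```text
clock: 14.4
tool_pos: [0.4662, 0.2468, 0.1543]
tool_rot: [-1.571, -0.005, 0.319]
contact_force: [0.3, 0.5, -0.5]
gripper_width: 1.001
```

```bash
python3 st.py .4643 .247 .095 .321;python3 - <<'E'
from h import *
from bench import r
t=r.grab_frame("top");s=r.grab_frame("side"); pickle.dump(s,open("s7.pkl","wb"))
def c(im,x0,y0,w,h,k): return cv2.resize(im[y0:y0+h,x0:x0+w,::-1],None,fx=k,fy=k,interpolation=cv2.INTER_NEAREST)
cv2.imwrite("pics/v10.png",np.hstack([c(s["img"],190,215,75,80,6),c(t["img"],110,180,60,80,5)[:480].copy() if 0 else c(t["img"],110,180,58,80,6)]))
E
```

```text
t 14.55 pos [0.4654 0.2466 0.1541] rot [-1.5707 -0.0025  0.3193] F [-0.5 -0.8 -0.6] w 1.001
turn [-0.001 -0.02   0.029] shift [-0.026  1.478  0.019]
```

View pics/v10.png

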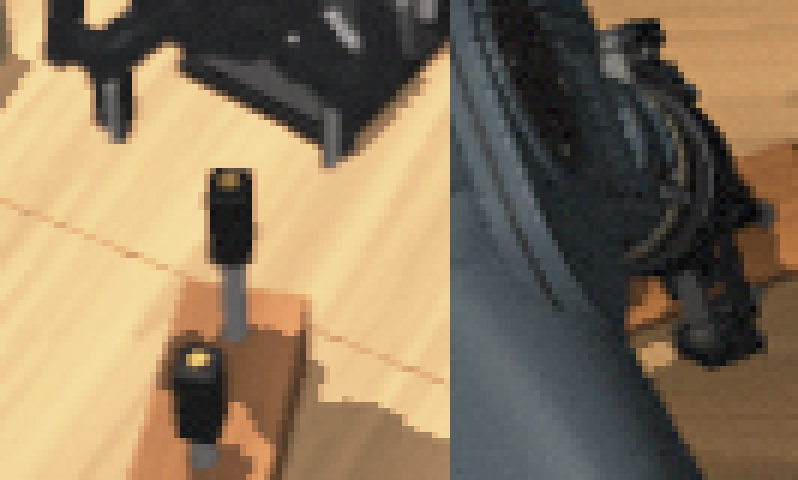

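Emit:
{"op": "step_arm", "data": {
  "series": [
    [[0,-0.02,0.03],[-0.03,0.2,0.02],1],
    [[0,0,0],[0,0.3,0],1],
    [[0,0,0],[0,0.35,0],1],
    [[0,0,0],[0,0.3,0],1],
    [[0,0,0],[0,0.15,0],1]
  ]
}}

```text
clock: 15.07
tool_pos: [0.468, 0.2487, 0.1037]
tool_rot: [-1.57, -0.011, 0.321]
contact_force: [0.6, 1.1, -1.7]
gripper_width: 0.995
```

```bash
python3 st.py .4645 .247 .0935 .321
```

```text
t 15.22 pos [0.4681 0.2487 0.1048] rot [-1.5702 -0.0114  0.3214] F [-0.3 -0.6 -0.1] w 1.0
turn [-0.006  0.005  0.131] shift [-0.103  0.281 -0.012]
```

Emit:
{"op": "step_arm", "data": {
  "series": [
    [[0,0,0.13],[-0.1,0.28,0],1]
  ]
}}

```text
clock: 15.3
tool_pos: [0.4668, 0.2484, 0.0964]
tool_rot: [-1.57, -0.006, 0.321]
contact_force: [0.1, 0.3, 0.2]
gripper_width: 1.001
```

```bash
python3 st.py .4645 .247 .0935 .321
```

```text
t 15.45 pos [0.4637 0.2472 0.0927] rot [-1.5703  0.002   0.3214] F [-0.1  0.7 -0.3] w 0.996
turn [-0.005  0.005 -0.023] shift [ 0.017 -0.021 -0.011]
```

Emit:
{"op": "step_arm", "data": {
  "series": [
    [[0,0,-0.02],[0.02,-0.02,0],1]
  ]
}}

```text
clock: 15.53
tool_pos: [0.4645, 0.2475, 0.0934]
tool_rot: [-1.57, 0.0, 0.321]
contact_force: [-0.0, 0.3, -0.8]
gripper_width: 0.997
```

```bash
python3 st.py .4645 .247 .0935 .321
```

```text
t 15.68 pos [0.4649 0.2476 0.094 ] rot [-1.5703e+00 -8.0000e-04  3.2140e-01] F [-0.   0.1  1. ] w 1.003
turn [-0.006  0.005  0.009] shift [-0.013  0.012 -0.012]
```

Emit:
{"op": "step_arm", "data": {
  "series": [
    [[0,0,0],[0,0,0],-1],
    [[0,0,0],[0,0,0],-1],
    [[0,0,0],[0,0,0],-1],
    [[0,0,0],[0,0,0],-1],
    [[0,0,0],[0,0,0],-1],
    [[0,0,0],[0,0,0],-1],
    [[0,0,0],[0,0,0],-1],
    [[0,0,0],[0,0,0],-1]
  ],
  "squeeze": 60
}}

```text
clock: 16.35
tool_pos: [0.4659, 0.248, 0.0957]
tool_rot: [-1.57, -0.004, 0.321]
contact_force: [-0.6, 0.3, 0.2]
gripper_width: 0.229
```

Emit:
{"op": "step_arm", "data": {
  "series": [
    [[0,0,0],[0,0,0],-1],
    [[0,0,0],[0,0,0],-1],
    [[0,0,0],[0,0,0],-1],
    [[0,0,0],[0,0,0],-1]
  ]
}}

```text
clock: 16.68
tool_pos: [0.4659, 0.248, 0.0956]
tool_rot: [-1.57, -0.004, 0.321]
contact_force: [-0.4, 0.3, -0.8]
gripper_width: 0.226
```

```bash
python3 st.py .4645 .247 .0935 .321;python3 - <<'E'
from h import *
from bench import r
s=r.grab_frame("side"); pickle.dump(s,open("s8.pkl","wb"))
def c(im,x0,y0,w,h,k): return cv2.resize(im[y0:y0+h,x0:x0+w,::-1],None,fx=k,fy=k,interpolation=cv2.INTER_NEAREST)
cv2.imwrite("pics/v11.png",c(s["img"],190,215,75,80,6))
E
```

```text
t 16.83 pos [0.4659 0.248  0.0956] rot [-1.5701 -0.0038  0.3214] F [ 0.3  0.2 -0.1] w 0.225
turn [-0.008  0.005  0.043] shift [-0.041  0.054 -0.013]
```

View pics/v11.png

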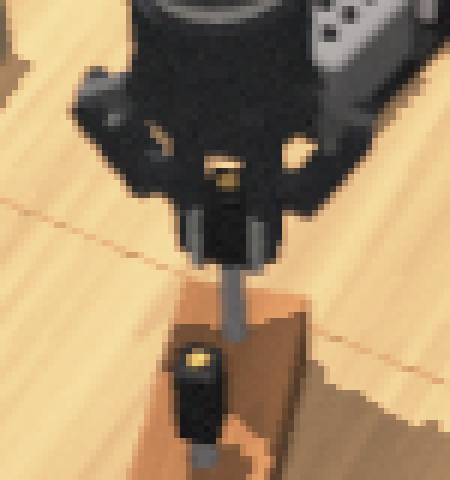

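Emit:
{"op": "step_arm", "data": {
  "series": [
    [[0,0,0],[0,-0.25,0],-1]
  ]
}}

```text
clock: 16.97
tool_pos: [0.4646, 0.2475, 0.1035]
tool_rot: [-1.57, 0.0, 0.321]
contact_force: [0.8, 0.9, -1.6]
gripper_width: 0.224
```

```bash
python3 st.py .4655 .248 .14 .321
```

```text
t 17.12 pos [0.4662 0.2481 0.1066] rot [-1.5701 -0.0047  0.3214] F [ 0.6  0.1 -1.5] w 0.229
turn [-0.008  0.005  0.054] shift [-0.013 -0.835  0.003]
```

Emit:
{"op": "step_arm", "data": {
  "series": [
    [[0,0,0.05],[-0.01,-0.3,0],-1]
  ]
}}

```text
clock: 17.2
tool_pos: [0.4646, 0.2475, 0.1162]
tool_rot: [-1.57, 0.003, 0.321]
contact_force: [2.0, 0.9, -2.1]
gripper_width: 0.226
```

```bash
python3 st.py .4657 .248 .14 .321
```

```text
t 17.35 pos [0.4662 0.2482 0.1194] rot [-1.57   -0.0017  0.3214] F [-0.7  0.5 -1.4] w 0.228
turn [-0.009  0.005  0.02 ] shift [-0.012 -0.515  0.   ]
```

Emit:
{"op": "step_arm", "data": {
  "series": [
    [[0,0,0],[0,-0.3,0],-1]
  ]
}}

```text
clock: 17.43
tool_pos: [0.4647, 0.2476, 0.1287]
tool_rot: [-1.57, 0.003, 0.321]
contact_force: [0.9, 0.5, -1.7]
gripper_width: 0.226
```

```bash
python3 st.py .4657 .248 .14 .321
```

```text
t 17.58 pos [0.467  0.2485 0.1327] rot [-1.5699 -0.0042  0.3214] F [-0.   0.3 -1.2] w 0.224
turn [-0.01   0.005  0.048] shift [-0.034 -0.183 -0.   ]
```

Emit:
{"op": "step_arm", "data": {
  "series": [
    [[0,0,0.05],[-0.03,-0.4,0],-1],
    [[0,0,0],[0,-0.5,0],-1],
    [[0,0,0],[0,-0.5,0],-1],
    [[0,0,0],[0,-0.5,0],-1],
    [[0,0,0],[0,-0.4,0],-1]
  ]
}}

```text
clock: 18.0
tool_pos: [0.4615, 0.2464, 0.2208]
tool_rot: [-1.57, 0.015, 0.322]
contact_force: [0.3, 0.5, -1.1]
gripper_width: 0.228
```

```bash
python3 st.py .5275 -.0595 .235 .321;python3 - <<'E'
from h import *
from bench import r
s=r.grab_frame("side"); pickle.dump(s,open("s9.pkl","wb"))
cv2.imwrite("pics/v12.png",cv2.resize(s["img"][130:310,160:300,::-1],None,fx=3.3,fy=3.3,interpolation=cv2.INTER_NEAREST))
E
```

```text
t 18.15 pos [0.4625 0.2468 0.221 ] rot [-1.5703  0.0121  0.3215] F [-0.3  1.1 -1.3] w 0.227
turn [-0.006  0.006 -0.139] shift [-0.882 -0.344 -7.778]
```

View pics/v12.png

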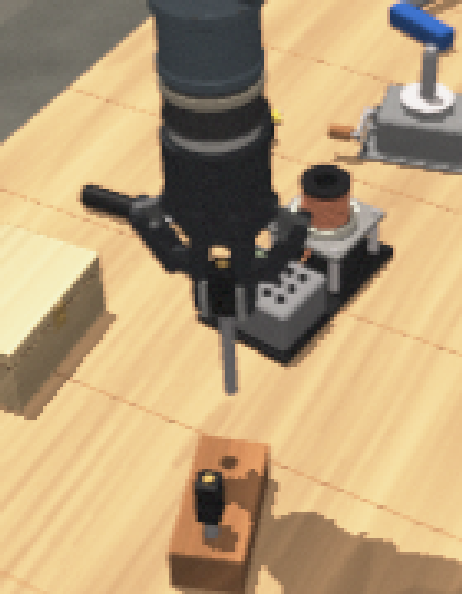

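Emit:
{"op": "step_arm", "data": {
  "series": [
    [[0,0,-0.14],[-0.06,-0.2,-0.6],-1],
    [[0,0,0],[-0.12,-0.15,-0.9],-1],
    [[0,0,0],[-0.12,0,-1],-1],
    [[0,0,0],[-0.12,0,-1],-1],
    [[0,0,0],[-0.12,0,-1],-1],
    [[0,0,0],[-0.12,0,-1],-1],
    [[0,0,0],[-0.12,0,-0.9],-1],
    [[0,0,0],[-0.1,0,-0.6],-1]
  ]
}}

```text
clock: 18.87
tool_pos: [0.5126, -0.0349, 0.2152]
tool_rot: [-1.561, 0.024, 0.337]
contact_force: [0.7, 0.3, -1.2]
gripper_width: 0.226
```

```bash
python3 st.py .5275 -.0595 .235 .321
```

```text
t 19.02 pos [ 0.5121 -0.0334  0.215 ] rot [-1.5589  0.025   0.3351] F [ 0.4  1.2 -1.4] w 0.224
turn [-0.135  0.16  -0.287] shift [ 0.135 -0.512 -0.737]
```

Emit:
{"op": "step_arm", "data": {
  "series": [
    [[-0.13,0.16,-0.29],[0.06,-0.3,-0.2],-1],
    [[0,0,0],[0.06,-0.15,-0.3],-1],
    [[0,0,0],[0.03,0,-0.2],-1]
  ]
}}

```text
clock: 19.27
tool_pos: [0.5254, -0.0554, 0.2307]
tool_rot: [-1.566, 0.002, 0.323]
contact_force: [0.5, 0.3, -1.5]
gripper_width: 0.225
```

```bash
python3 st.py .5275 -.0595 .225 .321
```

```text
t 19.42 pos [ 0.5249 -0.0551  0.2299] rot [-1.565   0.0036  0.3227] F [ 0.9  0.  -1.8] w 0.22
turn [-0.066  0.019 -0.042] shift [ 0.028  0.123 -0.125]
```

Emit:
{"op": "step_arm", "data": {
  "series": [
    [[-0.07,0.02,-0.04],[0.03,0.12,-0.12],-1]
  ]
}}

```text
clock: 19.5
tool_pos: [0.5278, -0.0583, 0.226]
tool_rot: [-1.572, -0.002, 0.322]
contact_force: [0.5, 0.9, -0.8]
gripper_width: 0.227
```

```bash
python3 st.py .5275 -.0595 .225 .321;python3 - <<'E'
from h import *
from bench import r
s=r.grab_frame("side");t=r.grab_frame("top"); pickle.dump(s,open("s10.pkl","wb"));pickle.dump(t,open("t10.pkl","wb"))
cv2.imwrite("pics/v13.png",np.hstack([cv2.resize(s["img"][135:225,220:300,::-1],None,fx=5,fy=5,interpolation=cv2.INTER_NEAREST),cv2.resize(t["img"][140:230,225:295,::-1],None,fx=5,fy=5,interpolation=cv2.INTER_NEAREST)]))
for z in(.14,.16,.18,.229): print(z,proj(s,[[.5275,-.0595,z]]).round(1))
E
```

```text
t 19.65 pos [ 0.5271 -0.0587  0.2243] rot [-1.5704e+00  1.2000e-03  3.2150e-01] F [-0.9  0.3 -1.8] w 0.229
turn [-0.005  0.006 -0.014] shift [ 0.004 -0.018 -0.022]
0.14 [[258.1 176.7]]
0.16 [[258.2 171.7]]
0.18 [[258.3 166.6]]
0.229 [[258.6 153.7]]
```

View pics/v13.png

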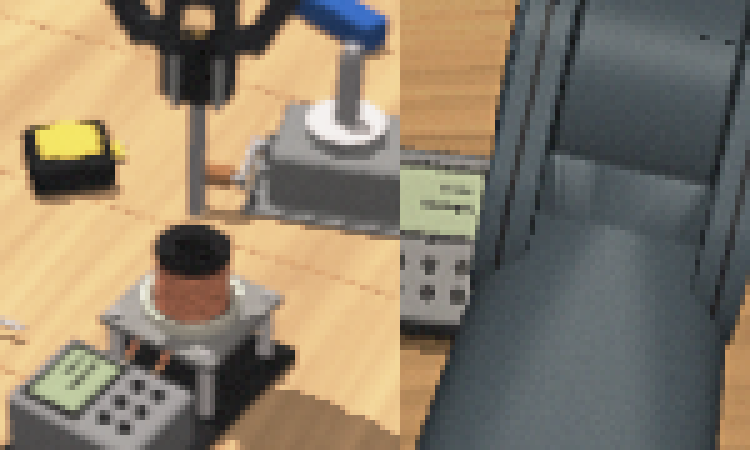

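```bash
python3 - <<'E'
from h import *
s=load("s10"); g=s["img"].mean(2)
print(g[154:181,252:267].astype(int))
for y in range(158,176):
    row=g[y,254:265]; 
    bl,br=g[y,252:255].mean(),g[y,263:266].mean()
    x=np.arange(254,265); w=np.clip(min(bl,br)-15-row,0,None); print(y,round((w*x).sum()/w.sum(),2),end="; ")
E
```

```text
[[169 126 109  72  36  30  25  27  28  27  57  92  78  56 140]
 [196 179 133  82  92  84  44  34  36  58  80  94  97 120 178]
 [197 187 159 139 182 166  95  70  73 137 135 108 156 190 195]
 [198 199 197 200 200 162 103  95  90 167 185 165 183 196 192]
 [199 198 198 198 197 161 101  94  93 167 193 197 196 191 189]
 [199 198 197 197 196 159 102  92  90 170 196 195 190 189 188]
 [198 197 198 196 197 162 103  94  92 169 195 192 190 188 189]
 [198 197 196 198 197 162 103  93  92 168 192 189 185 188 191]
 [197 197 197 196 195 159 102  93  92 165 190 185 188 191 191]
 [196 197 195 196 193 159 103  94  91 158 185 189 191 192 194]
 [197 196 195 192 194 153  94  93  94 158 188 190 192 193 191]
 [196 193 192 192 194 154  93  91 106 166 189 192 194 194 190]
 [195 191 192 194 194 154  91  94 104 168 192 192 194 191 187]
 [191 191 194 194 194 153  91  95  96 150 174 183 187 183 183]
 [192 194 196 195 192 150  93  94  97 122 139 139 139 142 153]
 [194 195 195 193 190 147  94  95  92 107 121 129 135 139 125]
 [194 195 195 192 188 150  95  94  87  86  89  93  98 101 147]
 [195 192 189 189 188 150  93
[... 179 characters left out ...]
97 156  93  95 105 166 191 195 195 188 188]
 [192 194 197 199 198 155  91  94 105 164 193 194 191 188 191]
 [193 199 200 198 195 153  94  92 106 118 164 184 180 183 189]
 [197 199 198 197 194 156 101  99 124 125 112 110 115 118 120]
 [197 197 196 194 189 179 146 139 131 121 125 127 125 120 120]
 [187 178 183 183 166 150 153 153 170 177 179 189 168 134 131]
 [192 157  94  59  42  43  45  42  43  64 126 177 192 192 188]]
158 258.98; 159 258.97; 160 258.99; 161 259.0; 162 258.99; 163 259.05; 164 258.96; 165 258.87; 166 258.85; 167 259.0; 168 259.02; 169 259.31; 170 nan; 171 nan; 172 258.78; 173 258.89; 174 258.88; 175 258.89; <stdin>:7: RuntimeWarning: invalid value encountered in scalar divide
```

```bash
python3 - <<'E'
from h import *
s=load("s10"); g=s["img"].mean(2); f=s["img"].astype(float)
def edges(y,x0,x1,thr):
    r=g[y].astype(float); 
    L=R=None
    for x in range(x0,x1):
        if r[x]>thr>=r[x+1]: L=x+(r[x]-thr)/(r[x]-r[x+1]); break
    for x in range(x1,x0,-1):
        if r[x]>thr>=r[x-1]: R=x-(r[x]-thr)/(r[x]-r[x-1]); break
    return L,R
for y in range(181,200):
    L,R=edges(y,244,274,120); print(y,L,R,None if L is None or R is None else round((L+R)/2,2))
for z in(.11,.1,.09,.08): print(z,proj(s,[[.5275,-.0595,z]]).round(2))
print(g[178:200,246:273].astype(int))
E
```

```text
181 251.99435028248587 263.8404255319149 257.92
182 251.18928571428572 265.3690987124464 258.28
183 250.55045871559633 265.6601671309192 258.11
184 250.31075697211156 265.7020648967552 258.01
185 250.3188976377953 265.6368563685637 257.98
186 250.58771929824562 265.645 258.12
187 250.9837837837838 265.50467289719626 258.24
188 250.98830409356725 265.26141078838174 258.12
189 251.31690140845072 265.21276595744683 258.26
190 251.45454545454547 264.8989898989899 258.18
191 251.6764705882353 264.92753623188406 258.3
192 251.27118644067798 265.1 258.19
193 251.03333333333333 265.90384615384613 258.47
194 250.28985507246378 266.16 258.22
195 250.96946564885496 266.2631578947368 258.62
196 251.23076923076923 265.94814814814816 258.59
197 251.85714285714286 273.29411764705884 262.58
198 252.76211453744494 273.35064935064935 263.06
199 254.89690721649484 272.89830508474574 263.9
0.11 [[257.95 183.93]]
0.1 [[257.9 186.3]]
0.09 [[257.84 188.64]]
0.08 [[257.79 190.97]]
[[192 179 183 188 182 192 197 197 196 194 189 179 146 139 131 121 125 127
  125 120 120 118 108 101 107 111 107]
 [190 193 194 1
[... 1658 characters left out ...]
 216 166 168 169 175]
 [167 169 227 212 126 103  99  93  93  95  90  93 102 100  96  95  88  85
   92  94 114 148 169 166 166 167 155]
 [171 169 190 202 162 118 107  99  99  97  95  95  92  99 104  97  96  96
   95  77 111 143 158 165 165 166 158]
 [169 171 167 208 177 123 110  97 101  93  95 101 100  97  96 100 101 101
   93  77 122 134 154 170 167 169 168]
 [172 172 153 175 206 164 112 104  96  96  99  94  98  96  89  97 101  99
   82 101 130 123 148 165 163 165 152]
 [167 167 155 136 148 206 177 102  96  98  99 103 106 107 102  99  90 102
  124 137 128 109 144 133 100  95  87]
 [164 165 167 162 140 129 131 146 149 116 108 117 116 116 126 122 138 146
  135 124 113 104 102 102  97  84 102]]
```

```bash
python3 - <<'E'
from h import *
s=load("s10")
c=np.array([.5271,-.0587]);z=.2243-.0856
for d in(0,.002,-.002):
    p=c+d*np.array([-.3155,.949])+.006*np.array([-.432,.9]); print(d,proj(s,[[*p,z]]))
# handle-top yellow dot
im=s["img"].astype(int); y=(im[:,:,0]-im[:,:,2]); print(y[134:146,253:266]); print(proj(s,[[*c,z+.135]]))
E
```

```text
0 [[258.08265386 178.2831444 ]]
0.002 [[257.99657617 178.65656557]]
-0.002 [[258.16851931 177.910643  ]]
[[-1 -2 -2 -1 -2  0 -1 -5 -1 -1 -1 -1  1]
 [-2  1  0 -1  2 15 15  7  3 -5 -2 -1 -3]
 [-2 -1 -3 13 41 60 59 52 43 21 -2  1 -2]
 [ 0  0 -1 40 87 92 95 95 92 58 -6 -2 -2]
 [-4 -1 -3 45 89 94 95 93 95 76 -1  0  0]
 [ 0 -1  0 62 91 94 95 94 94 76 -1  0 -3]
 [-1 -3 -2 57 61 67 80 79 93 69 -3 -1 -5]
 [ 1 -1 -2 18 14 44 72 59 26 -2  2 -3 -3]
 [-1  0 -2 18 16 25 46 40 17 -3 -2 -2 -1]
 [-1 -2 -2  0  0 -2 -5 -1  2  1 -5 -2 -2]
 [-1 -3 -3 -2  0  0  2 -4  1  1 -2 -4 -3]
 [ 0 -3  0  0 -2 -1 -2  3  0  0 -2 -2 -4]]
[[258.90581624 141.53128137]]
```

```bash
python3 - <<'E'
from h import *
s=load("s10"); g=s["img"].mean(2)
print(g[142:162,283:298].astype(int))
for z in(.08,.09,.1,.11,.12,.13): print(z,proj(s,[[.5157,-.2966,z]]).round(2).tolist())
E
```

```text
[[193 193 164 116  90  63  70  70  65  63  58  60  57  61 159]
 [192 194 191 188 159 109 124 131 105  75  61  61  62  82 166]
 [194 191 189 188 187 172 178 195 168 111  66  65  81  99 163]
 [189 190 190 187 179 141 127 151 132  90  87  92 107 132 139]
 [190 190 188 189 163 122 115 112 108 107 122 134 137 174 193]
 [189 189 188 193 162 108 102 102  99 122 176 193 195 195 193]
 [191 189 193 197 159  98  97  95  95 125 177 195 194 195 196]
 [190 192 194 197 160  99  96  94  95 144 184 196 196 196 199]
 [191 194 196 194 157  96  97  97  95 145 186 196 197 200 201]
 [192 195 196 186 142  97  95  97  93 147 188 197 198 201 202]
 [194 196 197 185 138  97  96  95  92 164 195 199 201 203 202]
 [195 197 195 183 137  95  96  96  92 167 198 201 202 201 202]
 [199 202 205 183 129  96  99  96  98 176 204 202 203 202 202]
 [213 227 238 224 143  96  97  95 118 214 228 210 206 201 198]
 [237 241 242 222 139  97  96  96 116 221 242 238 220 203 193]
 [241 241 241 211 119  95  98  95 121 222 242 241 240 221 188]
 [241 241 241 213 122  98  97  94 144 222 240 242 242 234 197]
 [241 241 240 225 165 114 102 100 125 151 218 239 241 236 201]
 [240 241 241 240 233 197 144 131 145 159 157 224 242 228 179]
 [229 239 240 241 241 240 220 180 178 181 179 224 238 195 136]]
0.08 [[288.65, 156.37]]
0.09 [[288.83, 154.15]]
0.1 [[289.02, 151.91]]
0.11 [[289.21, 149.65]]
0.12 [[289.4, 147.37]]
0.13 [[289.59, 145.07]]
```

Emit:
{"op": "step_arm", "data": {
  "series": [
    [[0,0,-0.01],[0.04,0.25,-0.01],-1]
  ]
}}

```text
clock: 19.83
tool_pos: [0.5299, -0.0588, 0.2168]
tool_rot: [-1.573, -0.004, 0.322]
contact_force: [0.7, 0.3, -0.4]
gripper_width: 0.223
```

```bash
python3 st.py .5287 -.0586 .203 .321
```

```text
t 19.98 pos [ 0.5281 -0.0584  0.2133] rot [-1.5692  0.002   0.3216] F [-0.2 -0.3 -0.9] w 0.224
turn [-0.018  0.007 -0.023] shift [ 0.012  0.257 -0.01 ]
```

Emit:
{"op": "step_arm", "data": {
  "series": [
    [[-0.02,0,-0.02],[0.01,0.26,-0.01],-1]
  ]
}}

```text
clock: 20.07
tool_pos: [0.5297, -0.0588, 0.2048]
tool_rot: [-1.573, -0.003, 0.322]
contact_force: [0.6, -0.1, -1.0]
gripper_width: 0.221
```

```bash
python3 st.py .5287 -.0586 .195 .321;python3 - <<'E'
from h import *
from bench import r
s=r.grab_frame("side"); pickle.dump(s,open("s11.pkl","wb")); g=s["img"].mean(2)
cv2.imwrite("pics/v14.png",cv2.resize(s["img"][150:205,230:285,::-1],None,fx=9,fy=9,interpolation=cv2.INTER_NEAREST))
print(g[160:188,249:268].astype(int))
E
```

```text
t 20.22 pos [ 0.5279 -0.0584  0.2018] rot [-1.5696  0.0023  0.3215] F [ 0.  -0.7 -1.2] w 0.229
turn [-0.013  0.006 -0.027] shift [ 0.019  0.17  -0.011]
[[199 200 187 141  99  87  62  27  29  32  22  25  31  83  92  63  52 156
  190]
 [199 199 200 198 166 104  79  84  67  36  37  43  69  94  96  99 121 173
  194]
 [200 199 198 198 187 153 152 166 127  78  81  92 111 118 121 172 191 194
  194]
 [201 200 197 198 198 197 196 180 129  92  94 110 142 165 157 178 193 195
  194]
 [198 197 198 197 197 196 193 180 132  92  93 123 170 187 189 194 195 192
  190]
 [197 198 198 197 195 193 194 181 132  93  94 121 172 191 193 194 194 190
  189]
 [197 199 196 195 192 193 196 179 132  90  94 120 173 191 194 194 192 188
  188]
 [196 198 197 193 194 194 196 181 129  94  93 112 157 175 183 188 185 184
  190]
 [197 196 192 193 195 194 195 179 132  92  93 103 126 141 141 139 144 154
  182]
 [196 193 192 193 194 196 194 181 132  95  95  95 107 120 129 136 139 126
  162]
 [193 193 194 195 195 194 192 177 132  94  93  84  82  90  97 101 101 150
  180]
 [194 193 197 195 192 190 189 177 132  93  92  88  85  87
[... 620 characters left out ...]
 154 108  95  91 134 167 180 191 170 136 131
  129]
 [197 201 199 191 158  96  60  52  82  94  93  71  67 129 177 194 194 190
  190]
 [202 200 177 120  61  44  44  57  83  97  95  70  45  44  68 128 173 185
  192]
 [200 194 138  42  43  41  39  51  85  97  93  69  40  44  41  45  92 171
  195]
 [197 161  86  45  44  38  29  30  71  90  87  64  28  38  40  42  41 161
  193]
 [193 146  63  41  41  32  30  28  26  29  27  25  26  38  41  42  40 155
  171]
 [190 147  61  29  29  32  27  26  25  27  25  25  29  28  35  34  25 164
  200]
 [194 166  87  31  27  24  30  23  27  28  29  29  23  29  27  28  30 167
  202]
 [197 182 121  33  30  30  29  26  26  29  29  26  31  27  31  31  63 173
  201]]
```

View pics/v14.png

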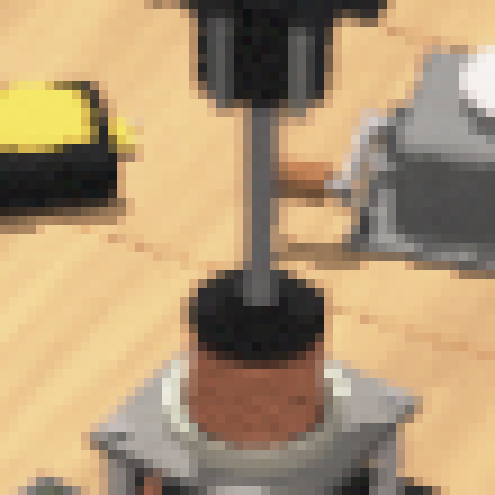

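Emit:
{"op": "step_arm", "data": {
  "series": [
    [[-0.01,0,-0.03],[0.03,0.2,-0.01],-1]
  ]
}}

```text
clock: 20.35
tool_pos: [0.5307, -0.0588, 0.1966]
tool_rot: [-1.573, -0.005, 0.322]
contact_force: [0.1, -0.8, -0.3]
gripper_width: 0.223
```

```bash
python3 st.py .5287 -.0586 .18 .321
```

```text
t 20.5 pos [ 0.5291 -0.0585  0.1939] rot [-1.5705e+00 -3.0000e-04  3.2150e-01] F [ 0.1 -0.4 -1.1] w 0.223
turn [-0.004  0.006  0.004] shift [-0.012  0.346 -0.   ]
```

Emit:
{"op": "step_arm", "data": {
  "series": [
    [[0,0,0],[0,0.25,0],-1]
  ]
}}

```text
clock: 20.58
tool_pos: [0.5306, -0.0588, 0.186]
tool_rot: [-1.573, -0.004, 0.321]
contact_force: [0.2, 0.4, -0.6]
gripper_width: 0.226
```

```bash
python3 st.py .5287 -.0586 .17 .321
```

```text
t 20.73 pos [ 0.5284 -0.0583  0.1826] rot [-1.5693  0.0016  0.3215] F [ 0.4  0.6 -1.7] w 0.228
turn [-0.017  0.006 -0.019] shift [ 0.005  0.314 -0.01 ]
```

Emit:
{"op": "step_arm", "data": {
  "series": [
    [[-0.02,0,-0.02],[0,0.25,-0.01],-1]
  ]
}}

```text
clock: 20.82
tool_pos: [0.5299, -0.059, 0.1744]
tool_rot: [-1.573, -0.004, 0.321]
contact_force: [0.7, -0.7, -0.6]
gripper_width: 0.227
```

```bash
python3 st.py .5287 -.0586 .17 .321
```

```text
t 20.97 pos [ 0.5276 -0.0585  0.1712] rot [-1.5697  0.0021  0.3214] F [ 0.4 -0.1 -0.9] w 0.226
turn [-0.012  0.005 -0.024] shift [ 0.025  0.029 -0.011]
```

Emit:
{"op": "step_arm", "data": {
  "series": [
    [[0,0,0],[0,0.25,0],-1]
  ]
}}

```text
clock: 21.05
tool_pos: [0.529, -0.0588, 0.163]
tool_rot: [-1.572, -0.002, 0.322]
contact_force: [0.6, -0.5, -0.0]
gripper_width: 0.223
```

```bash
python3 st.py .5287 -.0586 .15 .321
```

```text
t 21.2 pos [ 0.5267 -0.0583  0.1598] rot [-1.5684  0.0042  0.3215] F [-0.2 -0.4 -1.1] w 0.224
turn [-0.028  0.006 -0.049] shift [ 0.046  0.244 -0.025]
```

Correcting the drift while lowering.

Emit:
{"op": "step_arm", "data": {
  "series": [
    [[-0.03,0,-0.05],[0.06,0.2,-0.03],-1]
  ]
}}

```text
clock: 21.28
tool_pos: [0.5304, -0.0589, 0.1533]
tool_rot: [-1.573, -0.003, 0.321]
contact_force: [-0.3, -0.4, -0.5]
gripper_width: 0.23
```

```bash
python3 st.py .5287 -.0586 .14 .321
```

```text
t 21.43 pos [ 0.5288 -0.0585  0.1507] rot [-1.570e+00  1.300e-03  3.215e-01] F [-0.3  0.1 -0.9] w 0.228
turn [-0.009  0.006 -0.015] shift [-0.003  0.268 -0.002]
```

Emit:
{"op": "step_arm", "data": {
  "series": [
    [[0,0,-0.01],[0.02,0.2,-0.01],-1]
  ]
}}

```text
clock: 21.52
tool_pos: [0.5309, -0.0589, 0.1443]
tool_rot: [-1.572, -0.003, 0.322]
contact_force: [0.8, 0.5, 0.1]
gripper_width: 0.225
```

```bash
python3 st.py .5287 -.0586 .1256 .321
```

```text
t 21.67 pos [ 0.5291 -0.0585  0.1417] rot [-1.5691  0.002   0.3215] F [-0.9  0.7 -0.8] w 0.226
turn [-0.019  0.006 -0.023] shift [-0.009  0.402 -0.001]
```

Emit:
{"op": "step_arm", "data": {
  "series": [
    [[-0.02,0,-0.02],[-0.01,0.2,0],-1]
  ]
}}

```text
clock: 21.75
tool_pos: [0.53, -0.0589, 0.1352]
tool_rot: [-1.573, -0.003, 0.322]
contact_force: [0.7, 0.3, -0.7]
gripper_width: 0.227
```

```bash
python3 st.py .5287 -.0586 .1256 .321
```

```text
t 21.9 pos [ 0.5279 -0.0584  0.1327] rot [-1.5698  0.0019  0.3214] F [-0.3 -0.  -0.9] w 0.223
turn [-0.011  0.005 -0.021] shift [ 0.018  0.177 -0.01 ]
```

Emit:
{"op": "step_arm", "data": {
  "series": [
    [[-0.01,0,-0.02],[0.03,0.16,-0.01],-1]
  ]
}}

```text
clock: 21.98
tool_pos: [0.53, -0.0586, 0.1275]
tool_rot: [-1.572, -0.002, 0.321]
contact_force: [-0.4, 0.1, -0.1]
gripper_width: 0.226
```

```bash
python3 st.py .5287 -.0586 .1256 .321;python3 - <<'E'
from h import *
from bench import r
s=r.grab_frame("side"); t=r.grab_frame("top"); pickle.dump(s,open("s12.pkl","wb")); g=s["img"].mean(2)
cv2.imwrite("pics/v15.png",np.hstack([cv2.resize(s["img"][150:215,230:285,::-1],None,fx=8,fy=8,interpolation=cv2.INTER_NEAREST),cv2.resize(t["img"][150:215,230:275,::-1],None,fx=8,fy=8,interpolation=cv2.INTER_NEAREST)]))
print(g[174:192,249:268].astype(int))
E
```

```text
t 22.13 pos [ 0.5286 -0.0583  0.1254] rot [-1.5699e+00  1.4000e-03  3.2150e-01] F [-0.3  0.7 -1.2] w 0.227
turn [-0.01   0.005 -0.016] shift [-0.001 -0.005 -0.008]
[[199 182 116  45  89  81  38  27  25  27  26  28  72  95  73  38  68 163
  198]
 [198 177 112  46  86  81  39  21  21  24  28  28  71  96  75  34  93 175
  199]
 [197 180 114  48  89  81  37  30  23  27  26  26  70  96  73  36  91 172
  181]
 [195 178 114  50  91  81  37  27  27  27  24  24  71  92  75  39  68 109
  116]
 [192 171 109  49  89  81  36  26  24  21  18  31  70  87  67  39  87 116
  118]
 [199 189 142  90  99  80  39  29  30  26  25  28  72  91  66  40 108 136
  132]
 [202 204 203 188 143  79  37  34  31  31  36  28  73  90  70  81 171 196
  193]
 [204 204 182 128  87  65  42  52  56  65  63  47  82  98  91 132 175 191
  197]
 [204 198 141  39  41  37  38  64  89  97  83  54  59  65  45  31  85 172
  199]
 [201 160  77  31  31  32  28  59  87  97  83  54  24  28  27  31  29 165
  197]
 [196 147  53  30  33  21  28  57  86  96  85  55  26  27  25  29  29 158
  172]
 [194 150  59  30  26  30  26  55  85  94  82  52  27  28  30  31  29 167
  204]
 [198 168  87  30  29  30  23  46  68  74  67  45  31  31  30  27  35 170
  204]
 [200 176 106  26  22  32  28  30  30  31  28  29  27  30  30  29  64 179
  204]
 [199 174 110  52  35  27  26  24  28  26  26  29  29  29  35  45 101 182
  203]
 [193 172 129  88  71  46  39  35  31  27  27  29  34  41  58  88 108 176
  199]
 [210 194 127  98  95  87  80  71  58  54  55  62  67  82  90  93 124 188
  196]
 [225 191 109  95  96  96 100 102 105 109 109 100  95 103 102  99 126 225
  220]]
```

View pics/v15.png

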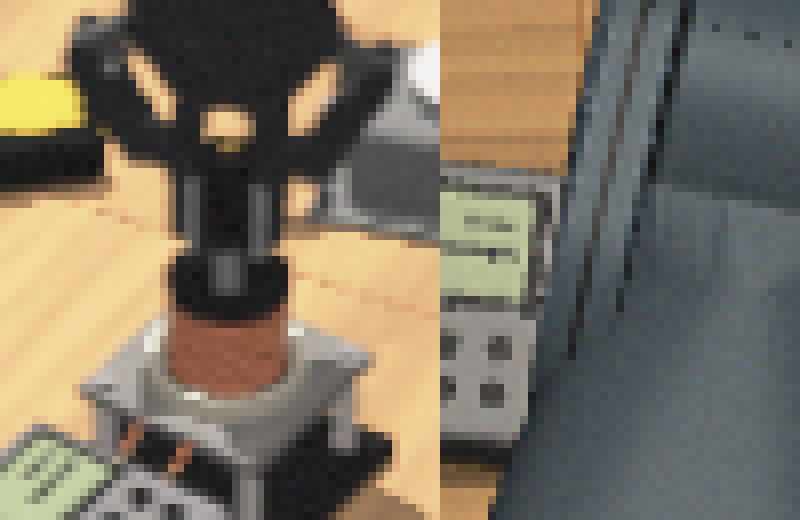

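```bash
python3 - <<'E'
from h import *
s=load("s12"); b=np.array([-.3155,.949])
print(proj(s,[[*(np.array([.5275,-.0595])+.01*b),.13]]),proj(s,[[*(np.array([.5275,-.0595])+.006*b),.13]]))
print(proj(s,[[*(np.array([.5275,-.0595])+q*b),.11] for q in(.012,.026,-.026)]).round(2).tolist())
E
python3 st.py .5287 -.0586 .1256 .321
```

```text
[[257.62857494 180.97847449]] [[257.8007632  180.22971774]]
[[257.44, 186.18], [256.83, 188.85], [259.03, 179.16]]
t 22.38 pos [ 0.5293 -0.0585  0.1265] rot [-1.571e+00 -3.000e-04  3.215e-01] F [-0.2 -1.  -0.8] w 0.226
turn [0.002 0.005 0.003] shift [-0.016  0.023  0.001]
```

Emit:
{"op": "step_arm", "data": {
  "series": [
    [[0,0,0],[-0.015,0.022,0],-1]
  ]
}}

```text
clock: 22.47
tool_pos: [0.5291, -0.0587, 0.1261]
tool_rot: [-1.571, -0.001, 0.322]
contact_force: [-0.3, -0.5, -1.2]
gripper_width: 0.225
```

```bash
python3 st.py .5287 -.0586 .1256 .321;python3 st.py .5287 -.0586 .1256 .321;python3 st.py .5287 -.0586 .1256 .321
```

```text
t 22.62 pos [ 0.5288 -0.0587  0.1257] rot [-1.5711e+00 -4.0000e-04  3.2140e-01] F [ 0.1 -0.1 -2.2] w 0.227
turn [0.003 0.004 0.005] shift [-0.001  0.003  0.003]
t 22.77 pos [ 0.5288 -0.0586  0.1257] rot [-1.571e+00 -4.000e-04  3.215e-01] F [-0.1  0.3 -0.9] w 0.227
turn [0.002 0.006 0.004] shift [-0.002  0.003  0.002]
t 22.92 pos [ 0.5288 -0.0587  0.1257] rot [-1.571e+00 -3.000e-04  3.214e-01] F [ 0.1 -0.2 -1.6] w 0.227
turn [0.002 0.005 0.003] shift [-0.001  0.001  0.002]
```

Still, on target, with no contact force beyond the core's weight. Handing in.

```bash
python3 - <<'E'
from bench import r
print(r.finish_job())
E
```

```text
the job is handed in; nothing more can be done
None
```

The job is handed in. The coil is home in the tester's nest, and the gripper is holding the long core upright through its bore with 20 mm of steel meant to show at each end. It took about 23 s of the 58 s allowed; no verdict was reported.

**Coil:** I lifted it straight off the spindle and lowered it until it touched the nest floor. Contact came at TCP z 79.1 mm against 79.2 mm expected, with about 10 N at most. The top view after release showed the bore centre within about 0.5 mm of the nest's centre.

**Core:** I drew it from the rack and lowered it in small steps. The force readings showed only its weight, so I saw no sign of it touching the coil or the tester. At the end:
- **Height:** the TCP was 30.1 mm above where I gripped the core, against 30 mm wanted.
- **Upright:** the tool was within about 0.03° of vertical.
- **Still:** the position did not move over the last three readings.
- **Centred:** in the side view rod and coil centres coincided at column 258.0. I took that picture just before a final correction of about 1 mm, and did not look again.

**Checks that disagreed or were weak:**
- The side view put the held rod about 1.5 mm from the tool's nominal centre, so I centred it by the image instead.
- A rough slope measurement suggested the rod might lean about 0.5°, which is within the pixel noise. I left it alone.
- The arm hid the coil from the top camera, so centring along the side camera's line of sight rests on one edge check, good to about 1 mm.
- An outer-flange fit for the coil came out about 2 mm away from the bore fit. I put this down to shading and used the bore fit.

I did not touch the short core, screwdriver, tape measure or wooden box.

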